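# Turn a batch of circuit boards under the inspection camera

## Robot

A 7-joint arm with a two-finger parallel gripper is mounted at the origin on the work surface. World frame = base frame: x ahead of the robot, y to its left, z up, the work surface at z = 0. Lengths are in m, angles in rad, forces in N, time in s.
With the tool pointing down it reaches from about 0.425 to 0.925 m from the base axis. Payload 6.8 kg.
Tool frame: the origin (TCP) lies at the very end of the fingers, on their centre line; the grasp point (between the pads) lies 19 mm behind it (r.grasp_offset is the distance from the TCP to the grasp point, in m); z points along the fingers, y is the line along which they close (so a half turn about z gives the same grasp; the last joint's range is limited). The gripper opens to 85 mm and grips with 20 to 120 N. Pads are 22 mm wide; open, the fingers measure 114 mm over their backs; the gripper's body (76 mm by 85 mm) begins 54 mm behind the grasp point. The pads swing forward as they close: fully open they stand 13 mm farther back than shut.
Start: joints at [1.11, 0.477, 0.022, 1.555, -0.011, 1.109, -0.083], TCP at [0.233, -0.633, 0.231] pointing down, gripper open.
Joint ranges: [-2.96, 2.96], [-0.34, 2.1], [-1.41, 1.46], [0.24, 2.44], [-1.37, 4.51], [0.17, 1.92], [-2.96, 2.96]. Speed limits (rad/s): [2.39, 2.39, 3.14, 3.14, 3.14, 3.14, 3.14].

## Interface

Orientations are given as a unit quaternion [x, y, z, w].
In Python, from bench import monitor, capture, calibration, job_done, r gives the robot as it stands.
- The arm moves only by the tool send_rows, never from a script. Its argument "deltas" is a list that holds one entry, the list of rows, each a list of 7 numbers: the closure in counts, from 0 (fully open) to 255 (shut), then the shift along the tool's x, y, z in mm, then the turn, a rotation vector about the tool's x, y, z in units of 8 degrees (1.0 is 8 degrees). In form: [[[jaw, tx, ty, tz, wx, wy, wz], ...]]. A call has 1 to 5 rows; each row shifts and turns the commanded pose from where the row before left it, along the tool's axes as they then stand; what a row does not reach is not made up. A row lasts 1/10 s, in which the tool goes at most 50 mm and 8.59 degrees, less where a joint would pass 70% of its speed; a pose out of reach is approached as far as the arm can. A call with a gripper value outside its range is refused whole. The fingers move at their own pace and stop on an object; "newtons" is the grip in N (left out, the last holds). Time passes only in rows, so rows that do not move let the fingers close. It gives the time, the measured TCP pose, the force, the opening and the grip force at its end, in the units of the state.
- monitor.observe(): the state, without advancing time (a new reading comes with each control period).
- capture(name): name is "side" or "top"; returns the picture (420x560x3 uint8, red, green, blue); there is no depth.
- calibration(name): a dict with "mtx" (3x3 intrinsics, pixels), "world_from_camera" (4x4, takes a point from camera to world coordinates). Camera axes: x right, y down, z forward; pixel columns grow to the right and rows downward; lengths in m; the calibration is good to about 2 mm. A picture is of the moment at which its call begins. calibration takes no time and is no camera call.
- job_done(): hands the job in; it is judged then, once.
The state is a dict: "time": time; "qpos": joint angles; "qvel": joint speeds; "tau": joint torques, N m; "eef_pos": TCP position; "orientation": TCP orientation; "contact_force": force on the tool from outside, world axes, zero at the start; "ft_torque": the same for the moment, N m; "gripper_width": finger opening in m; "finger_force": force on a finger pad.
Only numpy, scipy, OpenCV 4.12 (cv2) and the standard library are available. Lean on these libraries where they do the work, as an engineer would, in place of code of your own. Each camera call takes 0.05 s, during which the arm holds its last target. There are 200 camera calls.

## Task

Inspect all the circuit boards in the tray: with the camera arm still swung aside and the turntable's red mark at its pointer, stand each board on a rubber pad of its own on the turntable, centred and lengthwise along the pad, then swing the camera arm in over the turntable until it meets its stop. Turn the turntable by its knobs one full turn, either way, until the mark is back at the pointer, swing the arm aside again to where it was parked, and only then put all the boards back in the tray, standing flat. Leave the other things on the bench where they are.

Things in the scene. Friction and masses are not known exactly. Their poses are not given: they have to be found in the camera images.
- hub (a point): Centre of the top face of the inspection station's aluminium turntable (320 mm across, 12 mm thick, top face 40 mm above the bench, on a fixed black bearing base). The frame turns with it: x points at pad0, y at pad1, -x at the red mark. Four upright black knobs to turn it by, each 16 mm across and 40 mm tall, stand on its top face 140 mm from the axis, half-way between pads (45, 135, 225 and 315 degrees from x).
- turntable (a joint): Angle of the turntable, rad, 0 when its mark is at the pointer before the job, growing anticlockwise seen from above and counting on past a full turn (6.28). It turns freely either way against light friction (0.12 N m) and stays where it is left.
- mark (a point): Outer end of the red line on the turntable's rim, 160 mm from the axis, level with the top face.
- pointer (a point): Tip of the small fixed red pointer beside the rim, 165 mm from the axis.
- boom (a joint): Angle of the camera arm, rad: 0 parked aside against one stop, 1.422 over the turntable against the other stop; grows anticlockwise seen from above. It swings freely with light friction (0.12 N m) and stays where it is left.
- boom_hinge (a point): Axis of the fixed steel column (28 mm across, 233 mm tall) about which the camera arm swings, at the arm's height (172 mm). The camera head, a cylinder 62 mm across, hangs under the arm 224 mm from this axis, its underside 112 mm above the bench; at the inner stop it is over a pad on the side away from the pointer.
- boom_knob (a point): Upright black knob at the free end of the camera arm, for moving it by hand: 16 mm across, 40 mm tall, from 180 to 220 mm above the bench; this point is on its axis, 201 mm above the bench and 268 mm from the column's axis. The arm is a bar 20 mm wide at 166 to 180 mm above the bench.
- tray_in (a point): Centre of the floor (upper face) of a fixed shallow black tray, 240 mm (its x) by 200 mm (its y), rim 8 mm high and 4 mm thick, floor 5 mm above the bench. There is room for four boards, at x +-60 mm, y +-48 mm.
- pad0 (a point): Centre of a rubber pad let into the turntable, level with its top face: 70 mm along the radius, 56 mm across, centre 70 mm from the axis. Four pads, 90 degrees apart; any may be used.
- pad1 (a point): Centre of a rubber pad let into the turntable, level with its top face: 70 mm along the radius, 56 mm across, centre 70 mm from the axis. Four pads, 90 degrees apart; any may be used.
- pad2 (a point): Centre of a rubber pad let into the turntable, level with its top face: 70 mm along the radius, 56 mm across, centre 70 mm from the axis. Four pads, 90 degrees apart; any may be used.
- pad3 (a point): Centre of a rubber pad let into the turntable, level with its top face: 70 mm along the radius, 56 mm across, centre 70 mm from the axis. Four pads, 90 degrees apart; any may be used.
- board0_c (a point): A yellow populated circuit board, 60 mm (its x) by 44 mm (its y), 3.5 mm thick, on four 15 mm brass standoffs; parts on top reach 32 mm above its feet. This point is at the board's centre, 16.5 mm above its feet. About 60 g. Two or three of four such boards are present (None when absent).
- board1_c (a point): A yellow populated circuit board, 60 mm (its x) by 44 mm (its y), 3.5 mm thick, on four 15 mm brass standoffs; parts on top reach 32 mm above its feet. This point is at the board's centre, 16.5 mm above its feet. About 60 g. Two or three of four such boards are present (None when absent).
- board2_c (a point): A yellow populated circuit board, 60 mm (its x) by 44 mm (its y), 3.5 mm thick, on four 15 mm brass standoffs; parts on top reach 32 mm above its feet. This point is at the board's centre, 16.5 mm above its feet. About 60 g. Two or three of four such boards are present (None when absent).
- board3_c (a point): A yellow populated circuit board, 60 mm (its x) by 44 mm (its y), 3.5 mm thick, on four 15 mm brass standoffs; parts on top reach 32 mm above its feet. This point is at the board's centre, 16.5 mm above its feet. About 60 g. Two or three of four such boards are present (None when absent).
- cutters: Side cutters with red handles, about 125 mm long, lying or standing loose on the bench; not part of the job, to be left where it is.
- pliers: Pliers with yellow handles, about 145 mm long, lying or standing loose on the bench; not part of the job, to be left where it is.
- driver: Screwdriver, 170 mm long, lying or standing loose on the bench; not part of the job, to be left where it is.
- battery: Small 9-volt battery, 46 x 26 x 17 mm, lying or standing loose on the bench; not part of the job, to be left where it is.
- flux: White flux bottle, 38 mm across, 85 mm tall, lying or standing loose on the bench; not part of the job, to be left where it is.
- reel: Steel reel, 62 mm across, 42 mm tall, lying or standing loose on the bench; not part of the job, to be left where it is.
- meter: Orange multimeter, 140 x 72 x 32 mm, lying or standing loose on the bench; not part of the job, to be left where it is.
There are look-alikes about, which are no part of the job. Leave any blue look-alike of the part that bears board3_c alone.

How it is judged:
By the outcome, as a careful person would: the job done as asked, in the order asked, and still so for the second after the job is handed in, with the robot touching nothing.
Of board0, board1, board2, board3 only 2 to 3 are there at a start; the rules pass over those that are not, and their reading is None.
At some moment in a run one of board0, board1, board2, board3 may be knocked a few centimetres aside while the robot is not near it.
It also fails if it takes over 210 s, if anything falls off the work surface, if the arm or the gripper's body presses on something with over 40 N, if the wrist force passes 120 N, or if a joint passes its speed limit or range.

## Working session

There is one attempt and no reset: what is moved stays moved. The work goes in short steps, Python scripts to look and compute and a tool call to move; the robot and the scene stay as the last step left them, time stands still between calls to the robot, and variables do not carry over. Pictures are saved under pics/ and viewed, at most 17 in all, crops included, and the job is handed in when it is done.

Besides the shell and the picture viewer there is one more tool, called after ">>>" as name(argument=value, ...) on one line, values as JSON. send_rows: Moves the arm, as the interface text tells. Its arguments: {"type":"object","properties":{"deltas":{"type":"array"},"newtons":{"type":"number"}},"required":["deltas"]}

```bash
mkdir -p pics; ls; python3 - <<'E'
from bench import monitor,capture,calibration,r
import cv2
s=monitor.observe();print(s)
for n in("top","side"):
    im=capture(n);cv2.imwrite(f"pics/{n}0.png",im[:,:,::-1]);c=calibration(n);print(n,c["mtx"].tolist(),c["world_from_camera"].round(3).tolist())
E
```

```text
pics
{'time': 0.0, 'qpos': array([ 1.10987934,  0.4777956 ,  0.02232564,  1.55646321, -0.0114934 ,
        1.10930514, -0.08308632]), 'qvel': array([-0.00110987,  0.00097407, -0.00089593, -0.00027271,  0.00027029,
        0.00099802, -0.00101552]), 'tau': array([-3.58961524e-04, -5.96464705e+01,  1.60742261e+00, -2.81198913e+01,
        1.23916240e-02,  9.47138731e-03, -7.77370360e-06]), 'eef_pos': array([ 0.23302529, -0.63286123,  0.2303235 ]), 'orientation': array([ 9.84475471e-01,  1.75519791e-01, -2.28569220e-04, -8.92847741e-04]), 'contact_force': array([-0.05441531, -0.55536791,  0.29540498]), 'ft_torque': array([-0.07878982, -0.0124437 , -0.00902191]), 'finger_force': 0.0, 'gripper_width': 0.08504931886320488}
top [[521.9018935298022, 0.0, 278.77218914025246], [0.0, 521.9018935298022, 213.44429071125734], [0.0, 0.0, 1.0]] [[0.017, -0.997, 0.082, 0.41], [-1.0, -0.017, -0.001, 0.001], [0.003, -0.082, -0.997, 1.635], [0.0, 0.0, 0.0, 1.0]]
side [[453.6334178135495, 0.0, 283.0392657889521], [0.0, 453.6334178135495, 209.92439206382355], [0.0, 0.0, 1.0]] [[-0.992, -0.06, 0.114, 0.398], [-0.127, 0.616, -0.778, 0.9], [-0.023, -0.786, -0.618, 0.877], [0.0, 0.0, 0.0, 1.0]]
```

View pics/top0.png

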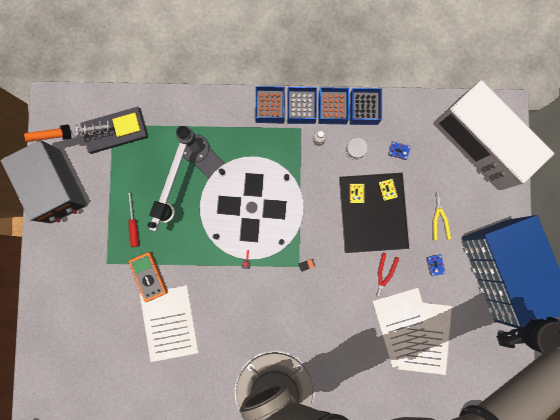

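View pics/side0.png

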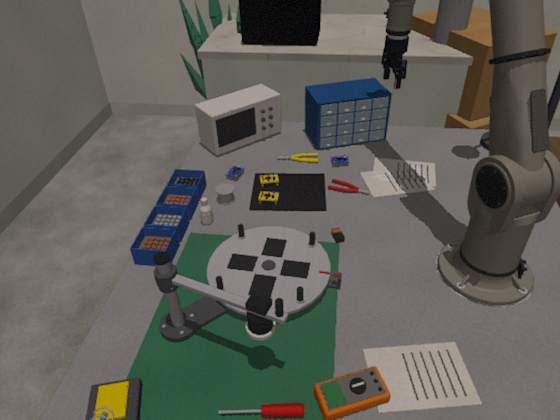

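Two yellow boards stand in the black tray, at top (357,192) and (388,189). There are blue look-alikes at (399,150) and (435,264); these are the wrong colour, so I'll leave them. The hub is at about (252,208), the mark and pointer at (247,250-268), the hinge at about (185,133), and the boom is parked toward (160,215). I'll measure next.

```bash
cat > h.py <<'E'
import numpy as np, cv2
from bench import monitor,capture,calibration,job_done,r
from scipy.spatial.transform import Rotation as R
C={n:calibration(n) for n in("top","side")}
def ray(n,uv):
    T=C[n]["world_from_camera"];d=T[:3,:3]@np.linalg.solve(C[n]["mtx"],[*uv,1]);return T[:3,3],d
def plane(n,uv,z):
    o,d=ray(n,uv);return (o+d*(z-o[2])/d[2])
def px(n,p):
    T=C[n]["world_from_camera"];q=C[n]["mtx"]@(T[:3,:3].T@(np.array(p)-T[:3,3]));return q[:2]/q[2]
def two(a,b):
    (o,d),(p,e)=ray("top",a),ray("side",b);s=np.linalg.lstsq(np.c_[d,-e],p-o,rcond=None)[0];A=o+d*s[0];B=p+e*s[1];return (A+B)/2,np.linalg.norm(A-B)
def blobs(m,lo,hi):
    cs=cv2.findContours(m.astype(np.uint8),cv2.RETR_EXTERNAL,cv2.CHAIN_APPROX_NONE)[0]
    return [c for c in cs if lo<=cv2.contourArea(c)<=hi]
def hsv(im): return cv2.cvtColor(im,cv2.COLOR_RGB2HSV)
def yellow(im):
    h=hsv(im);return cv2.morphologyEx(((h[...,0]>18)&(h[...,0]<36)&(h[...,1]>120)&(h[...,2]>100)).astype(np.uint8),cv2.MORPH_CLOSE,np.ones((5,5)))
def boards(im,zc,box,n="top"):
    x0,y0,x1,y1=box;m=yellow(im);k=np.zeros_like(m);k[y0:y1,x0:x1]=m[y0:y1,x0:x1]
    out=[]
    for c in blobs(k,60,900):
        P=np.array([plane(n,p[0],zc+.0017)[:2] for p in c]).astype(np.float32)
        (cx,cy),(w,h),a=cv2.minAreaRect(P*1000);a=a if w>=h else a+90
        out.append((round(cx),round(cy),round(max(w,h)),round(min(w,h)),round((a+90)%180-90,1)))
    return out
def st():
    s=monitor.observe();q=R.from_quat(s["orientation"]);m=q.as_matrix()
    print("t%.1f"%s["time"],"tcp",(s["eef_pos"]*1000).round(1),"toolx yaw %.1f"%np.degrees(np.arctan2(m[1,0],m[0,0])),"z",m[:,2].round(3),"w %.1f"%(s["gripper_width"]*1e3),"F",s["contact_force"].round(1));return s
def mv(xyz,yaw=None):
    "tool-frame shift (mm) from the present tcp to xyz (mm), turn units about z"
    s=st();m=R.from_quat(s["orientation"]).as_matrix()
    d=m.T@(np.array(xyz)-s["eef_pos"]*1000);print("shift",d.round(1),end=" ")
    if yaw is not None:
        y0=np.degrees(np.arctan2(m[1,0],m[0,0]));dy=(yaw-y0+90)%180-90;print("wz units",round(-dy/8,2),end=" ")
    print()
E
python3 - <<'E'
from h import *
im=capture("top");sd=capture("side")
h=hsv(im)
# turntable disc
w=((h[...,1]<40)&(h[...,2]>170)).astype(np.uint8);k=np.zeros_like(w);k[140:275,190:315]=w[140:275,190:315]
c=max(blobs(k,1000,20000),key=cv2.contourArea);c=cv2.convexHull(c)
P=np.array([plane("top",p[0],.04)[:2] for p in c]).astype(np.float32)*1000
print("disc",cv2.fitEllipse(P),cv2.minEnclosingCircle(P))
g=im.max(2);dk=(g<60).astype(np.uint8)
k=np.zeros_like(dk);k[150:260,200:305]=dk[150:260,200:305]
for c in blobs(k,5,900):
    m=c[:,0].mean(0);print("dark",m.round(1),cv2.contourArea(c),(plane("top",m,.04)*1000).round(),"top80",(plane("top",m,.08)*1000).round())
k=np.zeros_like(dk);k[165:262,330:420]=dk[165:262,330:420]
c=max(blobs(k,500,20000),key=cv2.contourArea);c=cv2.convexHull(c);P=np.array([plane("top",p[0],.012)[:2] for p in c]).astype(np.float32)*1000
print("tray",cv2.minAreaRect(P))
red=((h[...,0]<8)|(h[...,0]>172))&(h[...,1]>120)&(h[...,2]>80)
k=np.zeros_like(dk);k[240:275,235:258]=red[240:275,235:258]
for c in blobs(k,1,300): print("red",c[:,0].min(0),c[:,0].max(0),c[:,0].mean(0),(plane("top",c[:,0].mean(0),.04)*1000).round())
print("boards",boards(im,.0215,(330,165,420,262)))
a=cv2.resize(im[170:260,330:420],None,fx=4,fy=4,interpolation=2);b=cv2.resize(im[120:275,145:300],None,fx=2.8,fy=2.8,interpolation=2)[:434]
o=np.zeros((434,800,3),np.uint8);o[:360,:360]=a;o[:434,362:362+434]=b
cv2.imwrite("pics/crop1.png",o[:,:,::-1])
E
```

```text
disc ((577.9168090820312, -18.329925537109375), (377.3868408203125, 528.6881713867188), 10.564419746398926) ((584.2337036132812, 23.668048858642578), 222.92747497558594)
dark [249.5 229.5] 320.0 [490.  87.  40.] top80 [488.  85.  80.]
dark [274.3 208.7] 319.5 [555.  12.  40.] top80 [552.  12.  80.]
dark [228.6 204.9] 317.0 [565. 153.  40.] top80 [561. 149.  80.]
dark [286.4 176.8] 12.5 [655. -23.  40.] top80 [649. -23.  80.]
dark [253.2 184.1] 317.0 [630.  79.  40.] top80 [625.  77.  80.]
dark [221.9 171.3] 14.0 [668. 176.  40.] top80 [662. 172.  80.]
tray ((553.3116455078125, -298.1272888183594), (235.27560424804688, 195.498046875), 4.892115592956543)
red [243 262] [247 266] [245.23076923 263.84615385] [385.  98.  40.]
red [247 250] [248 258] [247.25 254.  ] [415.  92.  40.]
boards [(610, -243, 56, 47, 1.0), (624, -340, 61, 46, 15.8)]
```

View pics/crop1.png

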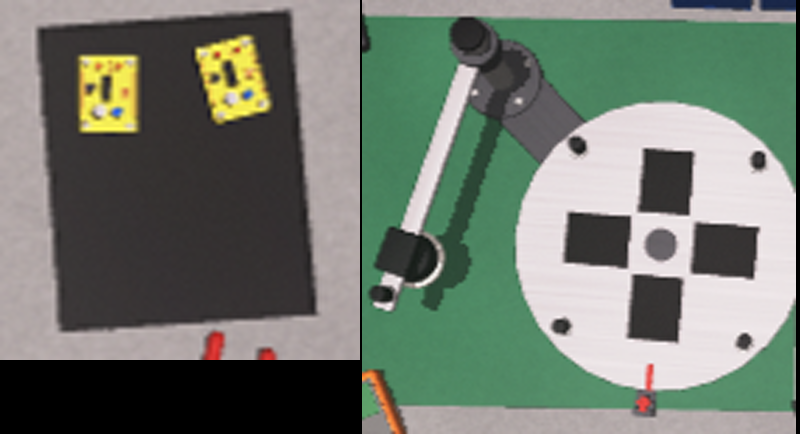

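The crop confirms the two yellow boards in the tray. It also shows pad0 (far), pad2 (near), the mark at the pointer, and the boom knob at crop (383,292). I'll put the boards on pad0 and pad2, so no 90° turn is needed.

```bash
python3 - <<'E'
from h import *
mv((610,-243,130),1)
print("hinge",plane("top",(182.9,132.5),.233)*1000,"bknob",plane("top",(152.5,224.3),.22)*1000)
E
```

```text
t0.2 tcp [ 233.1 -633.1  230.7] toolx yaw 20.2 z [-0.     0.001 -1.   ] w 85.6 F [-0.1 -0.1 -0. ]
shift [ 488.5 -235.7  100.9] wz units 2.4 
hinge [742.2373686  263.86203317 233.        ] bknob [490.87333383 340.70046253 220.        ]
```

>>> send_rows(deltas=[[[0,32.5,-15.7,2,0,0,0],[0,32.5,-15.7,2,0,0,0],[0,32.5,-15.7,2,0,0,0],[0,32.5,-15.7,2,0,0,0],[0,32.5,-15.7,2,0,0,0]]], newtons=30)

```text
time: 0.7
eef_pos: [0.3594, -0.5024, 0.2211]
orientation: [0.984, 0.175, -0.0, -0.0]
contact_force: [0.2, -1.3, -0.2]
gripper_width: 0.0853
finger_force: 0.0
```

>>> send_rows(deltas=[[[0,32.5,-15.7,2,0,0,0],[0,32.5,-15.7,2,0,0,0],[0,32.5,-15.7,2,0,0,0],[0,32.5,-15.7,2,0,0,0],[0,32.5,-15.7,2,0,0,0]]])

```text
time: 1.2
eef_pos: [0.4847, -0.3726, 0.2112]
orientation: [0.984, 0.175, -0.0, -0.0]
contact_force: [0.3, -0.8, 0.2]
gripper_width: 0.0852
finger_force: 0.0
```

>>> send_rows(deltas=[[[0,32.5,-15.7,10,0,0,0],[0,32.5,-15.7,10,0,0,0],[0,32.5,-15.7,15,0,0,0],[0,32.5,-15.7,15,0,0,0],[0,32.5,-15.7,15,0,0,0]]])

```text
time: 1.7
eef_pos: [0.6101, -0.2429, 0.1456]
orientation: [0.984, 0.175, -0.0, 0.0]
contact_force: [0.9, -0.9, -0.8]
gripper_width: 0.0854
finger_force: 0.0
```

>>> send_rows(deltas=[[[0,0,0,0,0,0,0.8],[0,0,0,0,0,0,0.8],[0,0,0,0,0,0,0.8],[0,0,0,0,0,0,0]]])

```text
time: 2.1
eef_pos: [0.6093, -0.2438, 0.146]
orientation: [1.0, 0.009, -0.0, 0.0]
contact_force: [-0.2, -0.3, 0.1]
gripper_width: 0.0853
finger_force: 0.0
```

```bash
python3 - <<'E'
from h import *
im=capture("top");print(boards(im,.0215,(330,165,420,262)));sd=capture("side")
mv((610,-243,60),1)
for n,i in(("top",im),("side",sd)): print(n,px(n,(.61,-.243,.02)).round())
a=cv2.resize(im[140:260,300:440],(560,480),interpolation=2);b=cv2.resize(sd[140:240,220:340],(240,200))
cv2.imwrite("pics/a1.png",cv2.resize(sd[130:230,210:350],(700,500),interpolation=2)[:,:,::-1])
E
```

```text
[(599, -241, 37, 34, -89.0)]
t2.2 tcp [ 609.3 -243.9  146.2] toolx yaw 1.2 z [-0. -0. -1.] w 85.2 F [ 0.7  0.3 -0.4]
shift [ 0.7 -0.9 86.2] wz units 0.02 
top [357. 193.]
side [269. 196.]
```

View pics/a1.png

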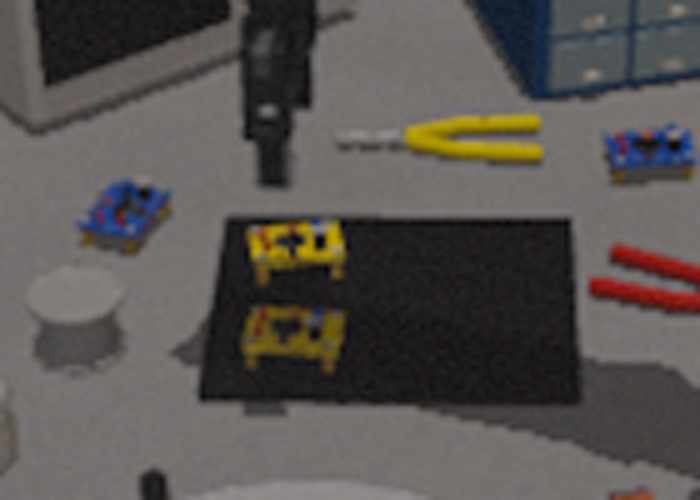

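The gripper is above the nearer yellow board (side crop (295,330)), which now lies in the arm's shadow. I'll go down and grip it.

>>> send_rows(deltas=[[[0,0.5,-0.5,35,0,0,0],[0,0,0,35,0,0,0],[0,0,0,30,0,0,0],[0,0,0,15,0,0,0],[0,0,0,15,0,0,0]]])

```text
time: 2.7
eef_pos: [0.6099, -0.2437, 0.0157]
orientation: [1.0, 0.009, 0.0, -0.0]
contact_force: [0.2, -0.6, 0.2]
gripper_width: 0.0852
finger_force: 0.0
```

>>> send_rows(deltas=[[[0,0,0,10,0,0,0],[90,0,0,0,0,0,0],[130,0,0,0,0,0,0],[200,0,0,0,0,0,0],[200,0,0,0,0,0,0]]], newtons=30)

```text
time: 3.2
eef_pos: [0.6108, -0.2438, 0.0077]
orientation: [1.0, 0.009, 0.001, 0.0]
contact_force: [0.0, 0.3, 4.8]
gripper_width: 0.043
finger_force: 30.3
```

>>> send_rows(deltas=[[[200,0,0,0,0,0,0],[200,0,0,0,0,0,0],[200,0,0,0,0,0,0]]])

```text
time: 3.5
eef_pos: [0.6108, -0.2439, 0.0077]
orientation: [1.0, 0.009, 0.001, 0.0]
contact_force: [-1.0, 0.1, 7.1]
gripper_width: 0.0429
finger_force: 30.4
```

>>> send_rows(deltas=[[[200,0,0,-5,0,0,0],[200,0,0,-20,0,0,0],[200,0,0,-30,0,0,0],[200,0,0,-40,0,0,0],[200,0,0,-25,0,0,0]]])

```text
time: 4.0
eef_pos: [0.6106, -0.2438, 0.1293]
orientation: [1.0, 0.009, 0.001, 0.0]
contact_force: [-1.0, 0.6, -1.3]
gripper_width: 0.0427
finger_force: 30.7
```

```bash
python3 - <<'E'
from h import *
mv((490,87,120),-3.6)
sd=capture("side");im=capture("top");h=hsv(sd)
a=cv2.resize(sd[130:230,210:350],(700,500),interpolation=2)
cv2.imwrite("pics/a2.png",a[:,:,::-1])
E
```

```text
t4.0 tcp [ 610.6 -243.8  129.3] toolx yaw 1.0 z [ 0.003 -0.001 -1.   ] w 42.7 F [-1.   0.6 -1.3]
shift [-114.8 -332.9    8.7] wz units 0.58
```

View pics/a2.png

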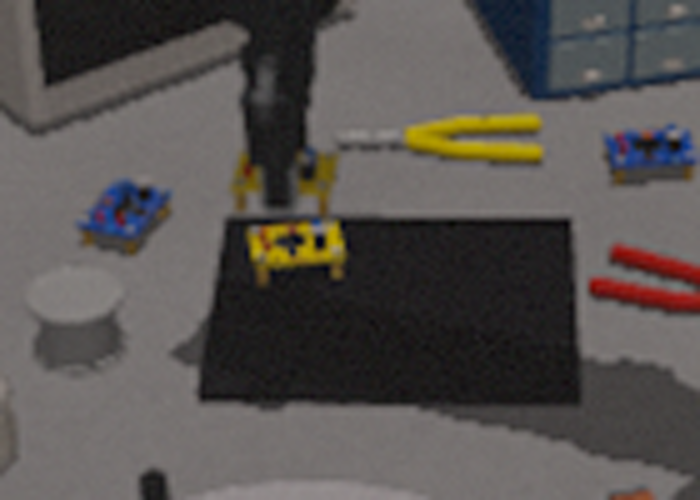

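>>> send_rows(deltas=[[[200,-11.5,-33,0,0,0,0],[200,-11.5,-33,0,0,0,0],[200,-11.5,-33,0,0,0,0],[200,-11.5,-33,0,0,0,0],[200,-11.5,-33,0,0,0,0]]])

```text
time: 4.6
eef_pos: [0.548, -0.0782, 0.1255]
orientation: [1.0, 0.009, -0.001, -0.0]
contact_force: [0.0, 0.2, -1.6]
gripper_width: 0.0425
finger_force: 30.8
```

>>> send_rows(deltas=[[[200,-11.5,-33,0,0,0,0],[200,-11.5,-33,0,0,0,0],[200,-11.5,-33,0,0,0,0],[200,-11.5,-34,0,0,0,0.3],[200,-11.5,-34,0,0,0,0.3]]])

```text
time: 5.1
eef_pos: [0.4889, 0.0878, 0.1256]
orientation: [0.999, -0.034, -0.001, 0.0]
contact_force: [0.4, -0.2, -0.7]
gripper_width: 0.0429
finger_force: 30.8
```

>>> send_rows(deltas=[[[200,0,0,25,0,0,0],[200,0,0,25,0,0,0],[200,0,0,0,0,0,0]]])

```text
time: 5.4
eef_pos: [0.4873, 0.0865, 0.0733]
orientation: [0.999, -0.032, -0.003, 0.001]
contact_force: [0.0, 0.3, -1.0]
gripper_width: 0.0429
finger_force: 30.9
```

```bash
python3 - <<'E'
from h import *
mv((490,87,44),-3.6)
sd=capture("side");
for p in((.49,.087,.04),(.52,.085,.04),(.46,.089,.04)):print(px("side",p).round(1))
cv2.imwrite("pics/a3.png",cv2.resize(sd[210:320,200:350],(750,550),interpolation=2)[:,:,::-1])
E
```

```text
t5.4 tcp [487.3  86.5  73.3] toolx yaw -3.7 z [-0.007 -0.002 -1.   ] w 42.9 F [ 0.   0.3 -1. ]
shift [ 2.8 -0.8 29.3] wz units -0.02 
[295.4 269. ]
[283.9 267.6]
[307.  270.5]
```

View pics/a3.png

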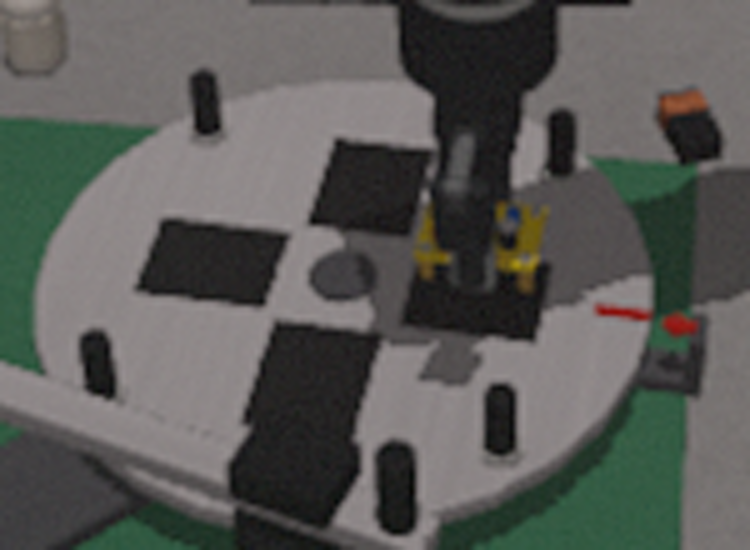

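The board hangs over pad2, at crop (480,245). I'll lower it and release.

>>> send_rows(deltas=[[[200,1.5,-0.4,10,0,0,0],[200,1.3,-0.4,10,0,0,0],[200,0,0,5,0,0,0],[200,0,0,2.5,0,0,0],[200,0,0,1.5,0,0,0]]])

```text
time: 5.95
eef_pos: [0.4933, 0.0874, 0.0471]
orientation: [0.999, -0.033, -0.0, 0.0]
contact_force: [-0.7, 0.7, -0.2]
gripper_width: 0.0427
finger_force: 30.9
```

```bash
python3 - <<'E'
from h import *
mv((490,87,44),-3.6)
E
```

```text
t6.0 tcp [493.3  87.4  47.1] toolx yaw -3.8 z [-0. -0. -1.] w 42.7 F [-0.7  0.7 -0.2]
shift [-3.2  0.6  3.1] wz units -0.02
```

>>> send_rows(deltas=[[[200,-3,0.5,1,0,0,0],[200,0,0,1,0,0,0],[200,0,0,0,0,0,0]]])

```text
time: 6.25
eef_pos: [0.4902, 0.0872, 0.0454]
orientation: [0.999, -0.033, 0.0, -0.0]
contact_force: [0.0, 0.2, -1.1]
gripper_width: 0.043
finger_force: 30.9
```

```bash
python3 - <<'E'
from h import *
mv((490,87,43),-3.6)
E
```

```text
t6.2 tcp [490.2  87.2  45.4] toolx yaw -3.8 z [ 0.  0. -1.] w 43.0 F [ 0.   0.2 -1.1]
shift [-0.1  0.2  2.4] wz units -0.02
```

>>> send_rows(deltas=[[[200,0,0,1.5,0,0,0],[200,0,0,1,0,0,0],[110,0,0,0,0,0,0],[90,0,0,0,0,0,0],[50,0,0,0,0,0,0]]])

```text
time: 6.75
eef_pos: [0.4903, 0.0872, 0.0428]
orientation: [0.999, -0.033, 0.0, -0.0]
contact_force: [-0.2, -0.9, 0.8]
gripper_width: 0.0674
finger_force: 0.0
```

>>> send_rows(deltas=[[[0,0,0,0,0,0,0],[0,0,0,0,0,0,0],[0,0,0,-15,0,0,0],[0,0,0,-35,0,0,0],[0,0,0,-35,0,0,0]]])

```text
time: 7.25
eef_pos: [0.4895, 0.087, 0.1282]
orientation: [0.999, -0.033, -0.001, 0.0]
contact_force: [1.1, 0.1, -0.1]
gripper_width: 0.0856
finger_force: 0.0
```

>>> send_rows(deltas=[[[0,12,41,0,0,0,0],[0,12,41,0,0,0,0],[0,12,41,0,0,0,0],[0,12,41,0,0,0,0],[0,12,41,0,0,0,0]]])

```text
time: 7.75
eef_pos: [0.5367, -0.123, 0.1279]
orientation: [0.999, -0.033, 0.0, 0.0]
contact_force: [0.6, 0.2, -0.6]
gripper_width: 0.0855
finger_force: 0.0
```

```bash
python3 - <<'E'
from h import *
im=capture("top");print("placed",boards(im,.0565,(200,150,305,262)),"tray",boards(im,.0215,(330,165,420,262)))
mv((624,-340,130),15.8)
cv2.imwrite("pics/a4.png",cv2.resize(im[165:260,200:300],(600,570),interpolation=2)[:,:,::-1])
E
```

```text
placed [(491, 89, 61, 45, 1.0)] tray [(624, -340, 61, 46, 15.3)]
t7.8 tcp [ 537.5 -132.1  128.2] toolx yaw -4.3 z [ 0.002 -0.005 -1.   ] w 85.2 F [ 2.3 -7.4  0.8]
shift [101.7 200.9  -0.6] wz units -2.51
```

View pics/a4.png

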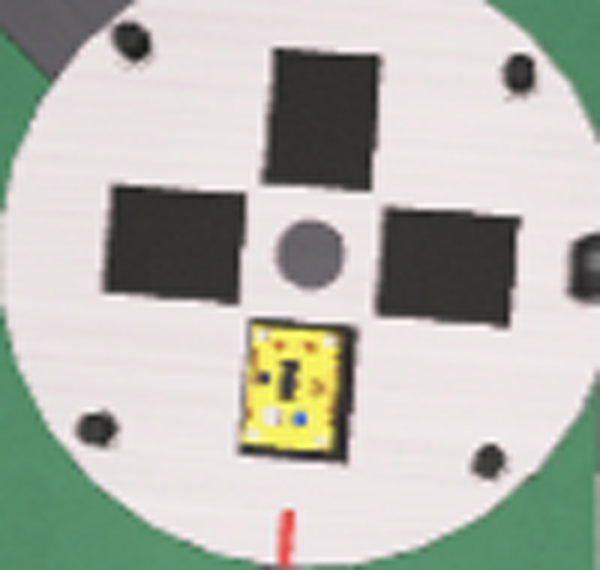

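Board 1 is on pad2, within about 2 mm and parallel to the pad. Now the second board.

>>> send_rows(deltas=[[[0,20.3,40,0,0,0,0],[0,20.3,40,0,0,0,0],[0,20.3,40,0,0,0,0],[0,20.3,40,0,0,0,0],[0,20.3,40,0,0,0,0]]])

```text
time: 8.3
eef_pos: [0.6251, -0.3289, 0.1276]
orientation: [0.999, -0.033, -0.0, -0.0]
contact_force: [0.4, 0.5, -0.4]
gripper_width: 0.0851
finger_force: 0.0
```

>>> send_rows(deltas=[[[0,0,0,0,0,0,-0.8],[0,0,0,0,0,0,-0.8],[0,0,0,20,0,0,-0.9],[0,0,0,20,0,0,0],[0,0,0,0,0,0,0]]])

```text
time: 8.8
eef_pos: [0.6224, -0.3264, 0.0845]
orientation: [0.99, 0.141, -0.002, -0.002]
contact_force: [-0.5, 0.7, 0.2]
gripper_width: 0.0853
finger_force: 0.0
```

```bash
python3 - <<'E'
from h import *
mv((624,-341,9.5),15.5)
E
```

```text
t8.8 tcp [ 622.4 -326.4   84.5] toolx yaw 16.2 z [-0.005  0.003 -1.   ] w 85.3 F [-0.5  0.7  0.2]
shift [-2.2 14.8 74.9] wz units 0.09
```

>>> send_rows(deltas=[[[0,-2,14.8,0,0,0,0.1],[0,0,0,30,0,0,0],[0,0,0,25,0,0,0],[0,0,0,13,0,0,0],[0,0,0,6,0,0,0]]])

```text
time: 9.3
eef_pos: [0.6267, -0.343, 0.0133]
orientation: [0.991, 0.134, -0.0, 0.0]
contact_force: [-0.2, -0.6, 1.2]
gripper_width: 0.0853
finger_force: 0.0
```

>>> send_rows(deltas=[[[90,0,0,0,0,0,0],[130,0,0,0,0,0,0],[200,0,0,0,0,0,0],[200,0,0,0,0,0,0],[200,0,0,0,0,0,0]]])

```text
time: 9.8
eef_pos: [0.6279, -0.3429, 0.0155]
orientation: [0.991, 0.134, 0.001, 0.001]
contact_force: [-0.5, 0.3, 5.5]
gripper_width: 0.0427
finger_force: 30.3
```

>>> send_rows(deltas=[[[200,0,0,-5,0,0,0],[200,0,0,-20,0,0,0],[200,0,0,-30,0,0,0],[200,0,0,-40,0,0,0],[200,0,0,-25,0,0,0]]])

```text
time: 10.3
eef_pos: [0.6276, -0.3428, 0.1369]
orientation: [0.991, 0.134, 0.001, 0.001]
contact_force: [0.8, -0.4, -0.4]
gripper_width: 0.0426
finger_force: 30.7
```

>>> send_rows(deltas=[[[200,0,0,0,0,0,0.8],[200,0,0,0,0,0,0.8],[200,0,0,0,0,0,0.8],[200,0,0,0,0,0,0]]])

```text
time: 10.7
eef_pos: [0.6267, -0.3421, 0.1339]
orientation: [0.999, -0.033, -0.0, 0.0]
contact_force: [-0.6, -0.0, -1.8]
gripper_width: 0.0427
finger_force: 30.7
```

```bash
python3 - <<'E'
from h import *
mv((629.5,77.5,120),-3.6)
im=capture("top");print("tray",boards(im,.0215,(330,165,420,262)))
E
```

```text
t10.7 tcp [ 626.7 -342.1  133.9] toolx yaw -3.8 z [-0. -0. -1.] w 42.7 F [-0.6 -0.  -1.8]
shift [ -25.2 -418.8   13.9] wz units -0.03 
tray [(622, -359, 38, 25, -89.0)]
```

>>> send_rows(deltas=[[[200,-2,-35,0,0,0,0],[200,-2,-35,0,0,0,0],[200,-2,-35,0,0,0,0],[200,-2,-35,0,0,0,0],[200,-2,-35,0,0,0,0]]])

```text
time: 11.25
eef_pos: [0.6282, -0.1657, 0.1339]
orientation: [1.0, -0.031, 0.0, -0.0]
contact_force: [0.4, -0.0, -0.2]
gripper_width: 0.0425
finger_force: 30.8
```

>>> send_rows(deltas=[[[200,-2,-35,0,0,0,0],[200,-2,-35,0,0,0,0],[200,-2,-35,0,0,0,0],[200,-2,-35,0,0,0,0],[200,-2,-35,0,0,0,0]]])

```text
time: 11.75
eef_pos: [0.6298, 0.0096, 0.1339]
orientation: [1.0, -0.031, 0.0, 0.0]
contact_force: [0.9, -0.5, -0.5]
gripper_width: 0.0428
finger_force: 30.8
```

>>> send_rows(deltas=[[[200,-1,-35,0,0,0,0],[200,-1,-34,0,0,0,0],[200,0,0,30,0,0,0],[200,0,0,30,0,0,0],[200,0,0,0,0,0,0]]])

```text
time: 12.25
eef_pos: [0.6293, 0.0769, 0.0699]
orientation: [1.0, -0.031, -0.004, 0.001]
contact_force: [-0.9, -0.2, -0.4]
gripper_width: 0.0426
finger_force: 31.0
```

```bash
python3 - <<'E'
from h import *
mv((633,77.3,50),-3.6)
E
```

```text
t12.2 tcp [629.3  76.9  69.9] toolx yaw -3.6 z [-0.008 -0.002 -1.   ] w 42.6 F [-0.9 -0.2 -0.4]
shift [ 3.9 -0.7 19.9] wz units 0.0
```

>>> send_rows(deltas=[[[200,1,-0.4,8,0,0,0],[200,0,0,5,0,0,0],[200,0,0,0,0,0,0],[200,0,0,0,0,0,0]]])

```text
time: 12.65
eef_pos: [0.6342, 0.0774, 0.0617]
orientation: [0.999, -0.033, 0.001, -0.0]
contact_force: [0.1, -0.0, 0.1]
gripper_width: 0.0423
finger_force: 31.0
```

```bash
python3 - <<'E'
from h import *
mv((633,77.3,50),-3.6)
E
```

```text
t12.7 tcp [634.2  77.4  61.7] toolx yaw -3.8 z [ 0.001  0.    -1.   ] w 42.3 F [ 0.1 -0.   0.1]
shift [-1.2  0.2 11.7] wz units -0.02
```

>>> send_rows(deltas=[[[200,-1,0,5,0,0,0],[200,0,0,3,0,0,0],[200,0,0,1.5,0,0,0],[200,0,0,1,0,0,0],[200,0,0,0,0,0,0]]])

```text
time: 13.15
eef_pos: [0.6324, 0.0776, 0.0514]
orientation: [0.999, -0.033, -0.0, 0.0]
contact_force: [-5.5, -1.2, 9.4]
gripper_width: 0.0424
finger_force: 31.8
```

>>> send_rows(deltas=[[[200,0,0,0.7,0,0,0],[200,0,0,0.5,0,0,0]]])

```text
time: 13.35
eef_pos: [0.6325, 0.0776, 0.0513]
orientation: [0.999, -0.033, -0.0, 0.0]
contact_force: [-8.4, 0.1, 21.4]
gripper_width: 0.0426
finger_force: 32.7
```

Contact is made. I'll lift 1 mm to relieve the press, then release.

>>> send_rows(deltas=[[[200,0,0,-1,0,0,0],[110,0,0,0,0,0,0],[90,0,0,0,0,0,0],[50,0,0,0,0,0,0],[0,0,0,0,0,0,0]]])

```text
time: 13.85
eef_pos: [0.6325, 0.0775, 0.0498]
orientation: [0.999, -0.033, -0.0, 0.0]
contact_force: [-0.1, 0.6, -0.0]
gripper_width: 0.0812
finger_force: 0.0
```

>>> send_rows(deltas=[[[0,0,0,0,0,0,0],[0,0,0,-15,0,0,0],[0,0,0,-40,0,0,0],[0,0,0,-45,0,0,0],[0,0,0,-45,0,0,0]]])

```text
time: 14.35
eef_pos: [0.6324, 0.0775, 0.1977]
orientation: [0.999, -0.033, 0.0, -0.0]
contact_force: [0.4, -0.6, 0.6]
gripper_width: 0.0853
finger_force: 0.0
```

>>> send_rows(deltas=[[[0,-15,35,-15,0,0,0],[0,-15,35,-15,0,0,0],[0,-15,35,0,0,0,0],[0,-15,35,0,0,0,0],[0,-15,35,0,0,0,0]]])

```text
time: 14.85
eef_pos: [0.5455, -0.0934, 0.2266]
orientation: [0.999, -0.033, 0.001, 0.0]
contact_force: [-0.2, 0.0, -0.0]
gripper_width: 0.0851
finger_force: 0.0
```

```bash
python3 - <<'E'
from h import *
im=capture("top");print("placed",boards(im,.0565,(200,150,305,262)))
sd=capture("side")
k=plane
# boom: column top / knob pixel check in both views by projection
for p in((.742,.264,.233),(.491,.341,.22),(.491,.341,.18)):print(px("top",p).round(1),px("side",p).round(1))
o=np.zeros((570,800,3),np.uint8);o[:480,:400]=cv2.resize(im[165:260,200:280],(400,480),interpolation=2);o[:400,400:]=cv2.resize(sd[240:350,150:310],(400,400),interpolation=2)
cv2.imwrite("pics/a5.png",o[:,:,::-1]);st()
E
```

```text
placed [(491, 89, 61, 45, 1.0), (628, 80, 61, 46, 1.0)]
[182.8 132.6] [163.7 255.4]
[152.4 224.3] [280.  298.4]
[155.8 225.1] [280.5 312.2]
t14.9 tcp [543.7 -98.4 226.4] toolx yaw -4.3 z [-0.    -0.003 -1.   ] w 85.4 F [ 0.3 -0.6  0.6]
```

View pics/a5.png

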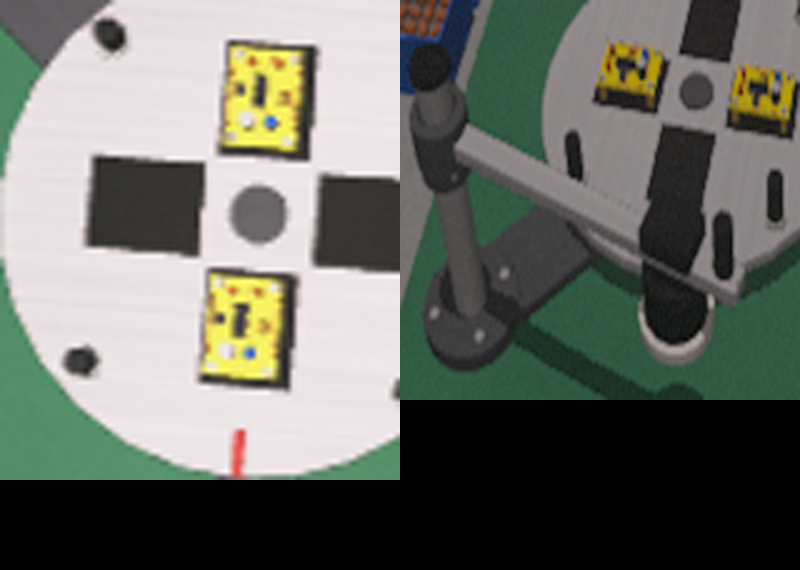

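Both boards are on pads 0 and 2, parallel to them. The boom knob projects to side (280,305), matching the picture. Next is the boom.

```bash
python3 - <<'E'
from h import *
mv((488,342,245),-17);print(monitor.observe()["qpos"].round(2))
E
```

```text
t14.9 tcp [543.7 -98.4 226.4] toolx yaw -4.3 z [-0.    -0.003 -1.   ] w 85.4 F [ 0.3 -0.6  0.6]
shift [ -88.4 -435.   -19.9] wz units 1.59 
[ 0.07  0.28 -0.01  1.86  0.01  1.   -1.59]
```

>>> send_rows(deltas=[[[0,-7.4,-36.2,-4,0,0,0],[0,-7.4,-36.2,-4,0,0,0],[0,-7.4,-36.2,-4,0,0,0],[0,-7.4,-36.2,-4,0,0,0],[0,-7.4,-36.2,-4,0,0,0]]])

```text
time: 15.45
eef_pos: [0.521, 0.093, 0.2464]
orientation: [0.999, -0.033, 0.001, -0.0]
contact_force: [0.4, -0.1, -1.1]
gripper_width: 0.0858
finger_force: 0.0
```

>>> send_rows(deltas=[[[0,-7.4,-36.2,0,0,0,0],[0,-7.4,-36.2,0,0,0,0],[0,-7.4,-36.2,0,0,0,0],[0,-7.4,-36.2,0,0,0,0],[0,-7.4,-36.2,0,0,0,0]]])

```text
time: 15.95
eef_pos: [0.4958, 0.2761, 0.2463]
orientation: [0.999, -0.033, 0.001, -0.0]
contact_force: [0.7, 0.4, -0.3]
gripper_width: 0.0855
finger_force: 0.0
```

>>> send_rows(deltas=[[[0,-7.4,-36.2,0,0,0,0.8],[0,-7.4,-36.2,0,0,0,0.8],[0,0,0,0,0,0,0],[0,0,0,0,0,0,0]]])

```text
time: 16.35
eef_pos: [0.4898, 0.3489, 0.2457]
orientation: [0.99, -0.143, 0.0, -0.0]
contact_force: [0.8, -0.9, -0.3]
gripper_width: 0.0854
finger_force: 0.0
```

```bash
python3 - <<'E'
from h import *
mv((488,342,190),-17)
sd=capture("side");im=capture("top")
o=np.zeros((500,800,3),np.uint8);o[:,:400]=cv2.resize(sd[220:350,230:334],(400,500),interpolation=2);o[:400,400:]=cv2.resize(im[165:265,110:210],(400,400),interpolation=2)
cv2.imwrite("pics/a6.png",o[:,:,::-1])
E
```

```text
t16.4 tcp [489.8 348.9 245.7] toolx yaw -16.4 z [ 0.  0. -1.] w 85.4 F [ 0.8 -0.9 -0.3]
shift [ 0.2  7.2 55.7] wz units 0.08
```

View pics/a6.png

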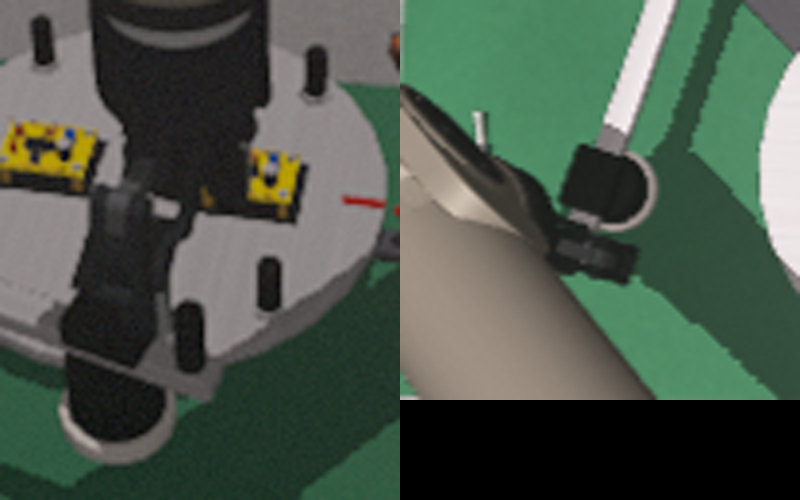

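```bash
python3 - <<'E'
from h import *
s=monitor.observe();m=R.from_quat(s["orientation"]).as_matrix();p=s["eef_pos"]
f=lambda q:((px("side",q)-[230,220])*3.846).round()
print("tcp",f(p),"fingers",f(p+m@[0,-.05,-.013]),f(p+m@[0,.05,-.013]),"body",f(p+m@[0,0,-.1]))
print("knob",f((.488,.342,.22)))
E
```

```text
tcp [190. 275.] fingers [143. 333.] [231. 186.] body [183. 122.]
knob [198. 304.]
```

>>> send_rows(deltas=[[[0,2,7,0,0,0,0],[0,0,0,25,0,0,0],[0,0,0,20,0,0,0],[0,0,0,9,0,0,0],[0,0,0,0,0,0,0]]])

```text
time: 16.95
eef_pos: [0.4901, 0.3386, 0.1901]
orientation: [0.989, -0.145, -0.001, 0.001]
contact_force: [0.0, -0.5, 0.6]
gripper_width: 0.0855
finger_force: 0.0
```

>>> send_rows(deltas=[[[150,0,0,0,0,0,0],[190,0,0,0,0,0,0],[230,0,0,0,0,0,0],[230,0,0,0,0,0,0],[230,0,0,0,0,0,0]]], newtons=20)

```text
time: 17.45
eef_pos: [0.4905, 0.3406, 0.1917]
orientation: [0.99, -0.144, 0.0, -0.0]
contact_force: [-0.2, -0.8, 1.8]
gripper_width: 0.0154
finger_force: 21.0
```

>>> send_rows(deltas=[[[230,0.3,11.7,0,0,0,-0.312],[230,1,23.3,0,0,0,-0.625],[230,1,23.3,0,0,0,-0.625],[230,1,23.3,0,0,0,-0.625],[230,1,23.3,0,0,0,-0.625]]])

```text
time: 17.95
eef_pos: [0.4808, 0.236, 0.1917]
orientation: [0.999, 0.054, 0.001, -0.0]
contact_force: [3.9, 2.1, -1.1]
gripper_width: 0.0153
finger_force: 20.7
```

```bash
python3 - <<'E'
from h import *
s=st();d=s["eef_pos"][:2]*1000-[745.5,263];print(np.hypot(*d),np.degrees(np.arctan2(d[1],d[0])))
E
```

```text
t17.9 tcp [480.8 236.  191.7] toolx yaw 6.1 z [ 0.001  0.001 -1.   ] w 15.3 F [ 3.9  2.1 -1.1]
266.0663525846749 -174.1814099059413
```

>>> send_rows(deltas=[[[230,1,23.3,0,0,0,-0.625],[230,1,23.3,0,0,0,-0.625],[230,1,23.3,0,0,0,-0.625],[230,1,23.3,0,0,0,-0.625],[230,1,23.3,0,0,0,-0.625]]])

```text
time: 18.45
eef_pos: [0.5177, 0.1261, 0.1917]
orientation: [0.963, 0.268, 0.001, -0.0]
contact_force: [3.5, 3.1, -1.2]
gripper_width: 0.0154
finger_force: 20.7
```

>>> send_rows(deltas=[[[230,1,23.3,0,0,0,-0.625],[230,1,23.3,0,0,0,-0.625],[230,1,23.3,0,0,0,-0.625],[230,1,23.3,0,0,0,-0.625],[230,0.4,14,0,0,0,-0.375]]])

```text
time: 18.95
eef_pos: [0.5906, 0.0468, 0.1916]
orientation: [0.891, 0.454, 0.001, 0.0]
contact_force: [0.2, 1.5, 2.6]
gripper_width: 0.0154
finger_force: 21.0
```

```bash
python3 - <<'E'
from h import *
s=st();d=s["eef_pos"][:2]*1000-[745.5,263];print(np.hypot(*d),np.degrees(np.arctan2(d[1],d[0])))
E
```

```text
t18.9 tcp [590.6  46.8 191.6] toolx yaw 54.0 z [ 0.002  0.001 -1.   ] w 15.4 F [0.2 1.5 2.6]
265.9382501177767 -125.6150980622959
```

>>> send_rows(deltas=[[[230,0.5,16,0,0,0,-0.43],[230,0.5,16,0,0,0,-0.43],[230,0,5,0,0,0,-0.12],[230,0,3,0,0,0,-0.08],[230,0,3,0,0,0,-0.08]]])

```text
time: 19.45
eef_pos: [0.6073, 0.0364, 0.1909]
orientation: [0.85, 0.527, -0.014, -0.013]
contact_force: [-68.2, 19.4, 49.6]
gripper_width: 0.0148
finger_force: 42.1
```

```bash
python3 - <<'E'
from h import *
s=st();d=s["eef_pos"][:2]*1000-[745.5,263];print(np.hypot(*d),np.degrees(np.arctan2(d[1],d[0])))
E
```

```text
t19.4 tcp [607.3  36.4 190.9] toolx yaw 63.6 z [-0.038  0.007 -0.999] w 14.8 F [-68.2  19.4  49.6]
265.4302010579545 -121.38311012796686
```

>>> send_rows(deltas=[[[230,0,-10,-1,0,0,0.3],[230,0,-2,0,0,0,0]]])

```text
time: 19.65
eef_pos: [0.6069, 0.0363, 0.1914]
orientation: [0.862, 0.507, -0.005, -0.005]
contact_force: [-19.8, 8.2, 10.6]
gripper_width: 0.0151
finger_force: 23.6
```

```bash
python3 - <<'E'
from h import *
s=st();d=s["eef_pos"][:2]*1000-[745.5,263];print(np.hypot(*d),np.degrees(np.arctan2(d[1],d[0])),s["qpos"].round(2))
sd=capture("side");im=capture("top")
o=np.zeros((500,800,3),np.uint8);o[:,:400]=cv2.resize(sd[170:320,140:260],(400,500),interpolation=2);o[:,400:]=cv2.resize(im[100:280,160:304],(400,500),interpolation=2)
cv2.imwrite("pics/a7.png",o[:,:,::-1])
E
```

```text
t19.6 tcp [606.9  36.3 191.4] toolx yaw 60.9 z [-0.014  0.003 -1.   ] w 15.1 F [-19.8   8.2  10.6]
265.71577629651625 -121.43323198458192 [ 0.08  0.43 -0.32  1.73  0.15  1.01 -0.8 ]
```

View pics/a7.png

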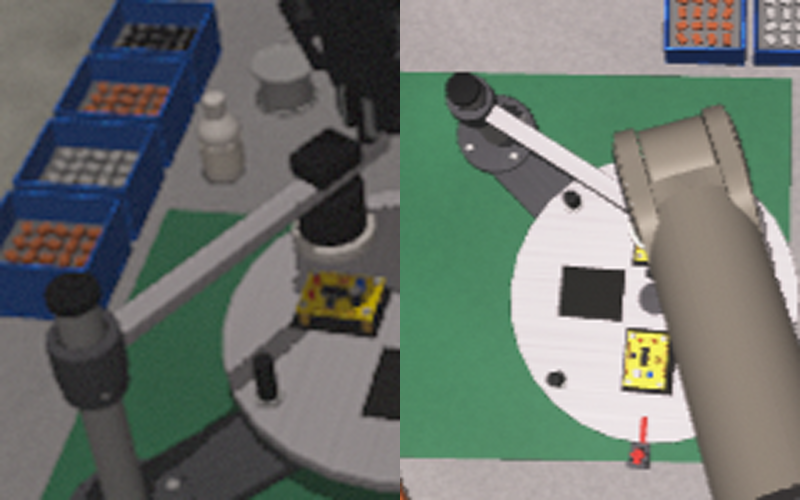

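```bash
python3 - <<'E'
from h import *
f=lambda u:plane("top",u,.18)[:2]*1000
for a,b in(((192.4,141.4),(242.8,173.8)),((185.5,146),(158.6,222))):
    d=f(b)-f(a);print(f(a),np.degrees(np.arctan2(d[1],d[0])))
im=capture("top");g=im[100:175,180:232].astype(int);h=hsv(im)[100:175,180:232]
m=((h[...,1]<40)&(h[...,2]>165)).astype(np.uint8)
for c in blobs(m,40,2000):
    P=np.array([f(p[0]+[180,100]) for p in c]).astype(np.float32);v=cv2.fitLine(P,1,0,.01,.01).ravel();print(len(c),cv2.contourArea(c),np.degrees(np.arctan2(v[1],v[0]))-180,v[2:])
E
```

```text
[729.69110959 246.16356437] -121.91759580894359
[716.17075884 265.24486449] 162.47796072783837
135 337.5 -133.06041 [716.40784 217.19704]
153 1286.5 -91.285515 [810.9697  158.47627]
```

The arm met hard resistance after about 75°, with the head almost exactly over pad0, which looks like the stop. I'll open the jaws and check with a light one-finger push.

>>> send_rows(deltas=[[[150,0,-1,0,0,0,0],[60,0,0,0,0,0,0],[0,0,0,0,0,0,0],[0,0,0,0,0,0,0],[0,0,0,0,0,0,0]]])

```text
time: 20.3
eef_pos: [0.6143, 0.0309, 0.1921]
orientation: [0.863, 0.504, 0.0, 0.0]
contact_force: [-0.9, -0.2, -0.3]
gripper_width: 0.0851
finger_force: 0.0
```

```bash
python3 - <<'E'
from h import *
mv((606.9,36.3,191.5),58.6)
sd=capture("side");o=cv2.resize(sd[150:310,130:280],(600,600),interpolation=2)
cv2.imwrite("pics/a8.png",o[:,:,::-1])
E
```

```text
t20.3 tcp [614.3  30.9 192.1] toolx yaw 60.6 z [ 0. -0. -1.] w 85.1 F [-0.9 -0.2 -0.3]
shift [ 1.  -9.1  0.6] wz units 0.25
```

View pics/a8.png

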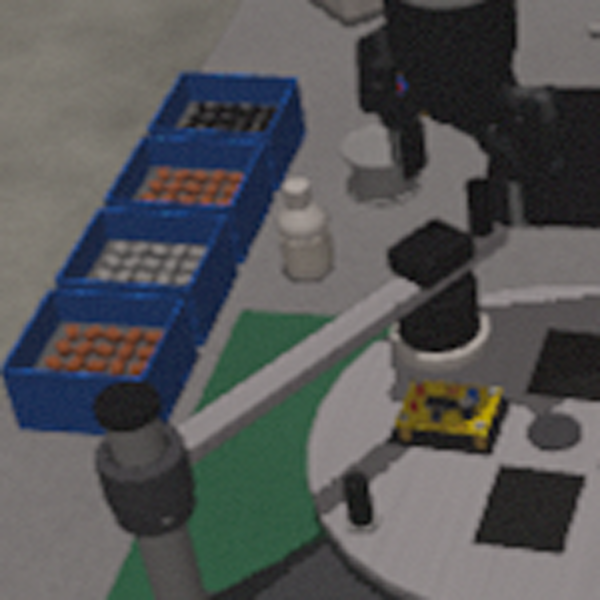

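>>> send_rows(deltas=[[[0,0,10,0,0,0,0],[0,0,8,0,0,0,0],[0,0,4,0,0,0,0],[0,0,2,0,0,0,0]]])

```text
time: 20.75
eef_pos: [0.6355, 0.0189, 0.1919]
orientation: [0.864, 0.504, -0.0, 0.0]
contact_force: [-0.7, 0.3, 0.5]
gripper_width: 0.0856
finger_force: 0.0
```

>>> send_rows(deltas=[[[0,0,2,0,0,0,0],[0,0,2,0,0,0,0]]])

```text
time: 20.95
eef_pos: [0.6369, 0.0185, 0.1917]
orientation: [0.863, 0.505, -0.001, -0.001]
contact_force: [-8.0, 2.6, 3.7]
gripper_width: 0.0855
finger_force: 4.3
```

>>> send_rows(deltas=[[[0,0,2,0,0,0,0],[0,0,2,0,0,0,0]]])

```text
time: 21.15
eef_pos: [0.6371, 0.0185, 0.1914]
orientation: [0.863, 0.506, -0.004, -0.004]
contact_force: [-18.2, 4.7, 10.3]
gripper_width: 0.0854
finger_force: 9.5
```

The one-finger push is blocked at the same knob position, about (607,36), so this is the stop. I'll leave the boom there and go to the near-right turntable knob.

>>> send_rows(deltas=[[[0,0,-15,0,0,0,0],[0,0,-17,0,0,0,0],[0,0,0,0,0,0,0],[0,0,0,-25,0,0,0],[0,0,0,-35,0,0,0]]])

```text
time: 21.65
eef_pos: [0.6132, 0.0307, 0.251]
orientation: [0.863, 0.505, -0.002, -0.001]
contact_force: [0.9, -0.5, 0.2]
gripper_width: 0.0854
finger_force: 0.0
```

>>> send_rows(deltas=[[[0,-20,25,0,0,0,0],[0,-20,25,0,0,0,0],[0,-20,0,0,0,0,0.8],[0,-20,0,0,0,0,0.8],[0,-20,0,0,0,0,0.8]]])

```text
time: 22.15
eef_pos: [0.6034, -0.0782, 0.2521]
orientation: [0.936, 0.351, 0.0, 0.0]
contact_force: [0.8, 0.2, -0.3]
gripper_width: 0.0855
finger_force: 0.0
```

```bash
python3 - <<'E'
from h import *
mv((455,-9.5,240),41.3)
im=capture("top");dk=(im.max(2)<60).astype(np.uint8);k=np.zeros_like(dk);k[225:255,270:300]=dk[225:255,270:300]
for c in blobs(k,3,80):print(c[:,0].mean(0),plane("top",c[:,0].mean(0),.075)*1000)
E
```

```text
t22.1 tcp [603.4 -78.2 252.1] toolx yaw 41.1 z [ 0.001 -0.    -1.   ] w 85.5 F [ 0.8  0.2 -0.3]
shift [ -66.7 -149.3   12. ] wz units -0.02
```

>>> send_rows(deltas=[[[0,-13.3,-29.9,0,0,0,0],[0,-13.3,-29.9,0,0,0,0],[0,-13.3,-29.9,20,0,0,0],[0,-13.3,-29.9,20,0,0,0],[0,-13.3,-29.9,20,0,0,0]]])

```text
time: 22.7
eef_pos: [0.4539, -0.0081, 0.1919]
orientation: [0.935, 0.354, 0.001, 0.0]
contact_force: [-0.3, 1.5, -0.2]
gripper_width: 0.0854
finger_force: 0.0
```

>>> send_rows(deltas=[[[0,0,0,30,0,0,0],[0,0,0,30,0,0,0],[0,0,0,15,0,0,0],[0,0,0,0,0,0,0]]])

```text
time: 23.1
eef_pos: [0.4534, -0.0085, 0.1155]
orientation: [0.935, 0.354, -0.002, -0.001]
contact_force: [0.1, -0.5, -1.0]
gripper_width: 0.0858
finger_force: 0.0
```

```bash
python3 - <<'E'
from h import *
p=plane("top",(281.1,242.1),.075)*1000;print(p)
mv((p[0],p[1],58),41.3)
sd=capture("side");print(px("side",(.455,-.0095,.08)))
cv2.imwrite("pics/a9.png",cv2.resize(sd[190:310,230:390],(800,600),interpolation=2)[:,:,::-1])
E
```

```text
[452.40931897  -9.94023903  75.        ]
t23.1 tcp [453.4  -8.5 115.5] toolx yaw 41.5 z [-0.003 -0.    -1.   ] w 85.8 F [ 0.1 -0.5 -1. ]
shift [-1.5  0.6 57.5] wz units 0.02 
[312.21741992 233.38175841]
```

View pics/a9.png

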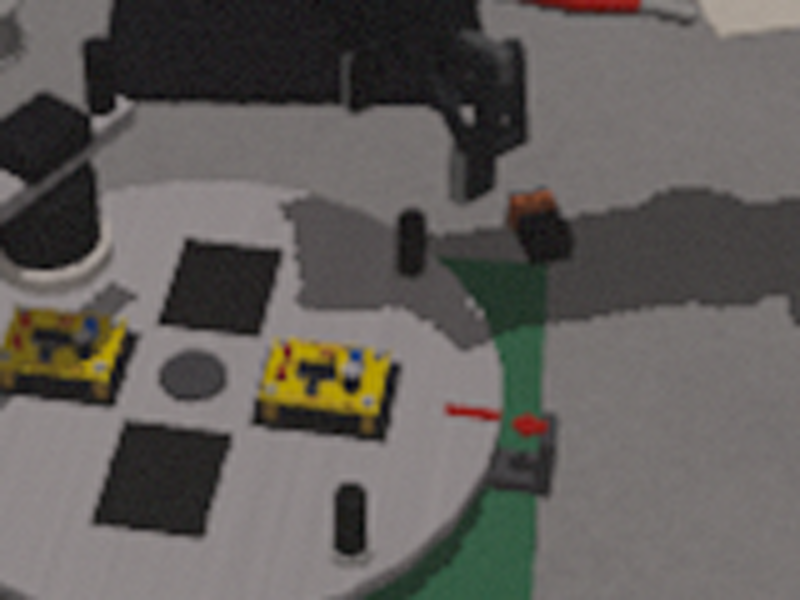

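The knob, at crop (411,212), is where predicted. I'll grip it and turn.

>>> send_rows(deltas=[[[0,-0.5,0.5,25,0,0,0],[0,0,0,25,0,0,0],[0,0,0,8,0,0,0],[150,0,0,0,0,0,0],[190,0,0,0,0,0,0]]], newtons=20)

```text
time: 23.65
eef_pos: [0.4552, -0.009, 0.0602]
orientation: [0.935, 0.354, 0.001, 0.0]
contact_force: [0.3, 0.1, -0.0]
gripper_width: 0.0594
finger_force: 0.0
```

>>> send_rows(deltas=[[[230,0,0,0,0,0,0],[230,0,0,0,0,0,0],[230,0,0,0,0,0,0]]])

```text
time: 23.95
eef_pos: [0.4549, -0.0092, 0.0599]
orientation: [0.935, 0.354, 0.001, 0.0]
contact_force: [-0.2, -0.6, 8.9]
gripper_width: 0.015
finger_force: 20.5
```

```bash
cat >> h.py <<'E'
def pol(c=(560,83)):
    s=st();d=s["eef_pos"][:2]*1000-c;print("r %.1f phi %.1f"%(np.hypot(*d),np.degrees(np.arctan2(d[1],d[0]))%360),s["qpos"].round(2))
E
python3 -c "
from h import *
pol()"
```

```text
t23.9 tcp [454.9  -9.2  59.9] toolx yaw 41.4 z [ 0.002 -0.    -1.   ] w 15.0 F [-0.2 -0.6  8.9]
r 139.8 phi 221.3 [ 0.09  0.39 -0.25  2.19  0.18  0.57 -1.13]
```

>>> send_rows(deltas=[[[230,0.2,7.3,0,0,0,-0.375],[230,0.77,14.63,0,0,0,-0.75],[230,0.77,14.63,0,0,0,-0.75],[230,0.77,14.63,0,0,0,-0.75],[230,0.77,14.63,0,0,0,-0.75]]])

```text
time: 24.45
eef_pos: [0.5081, -0.0478, 0.06]
orientation: [0.826, 0.564, -0.0, 0.001]
contact_force: [-2.4, -1.1, 5.3]
gripper_width: 0.0153
finger_force: 20.4
```

```bash
python3 -c "
from h import *
pol()"
```

```text
t24.4 tcp [508.1 -47.8  60. ] toolx yaw 68.6 z [ 0.    -0.001 -1.   ] w 15.3 F [-2.4 -1.1  5.3]
r 140.7 phi 248.4 [ 0.25  0.47 -0.35  2.06  0.26  0.65 -0.64]
```

>>> send_rows(deltas=[[[230,0.77,14.63,0,0,0,-0.75],[230,0.77,14.63,0,0,0,-0.75],[230,0.77,14.63,0,0,0,-0.75],[230,0.77,14.63,0,0,0,-0.75],[230,0.77,14.63,0,0,0,-0.75]]])

```text
time: 24.95
eef_pos: [0.5804, -0.0565, 0.06]
orientation: [0.652, 0.758, -0.001, 0.001]
contact_force: [-1.7, -2.0, 6.9]
gripper_width: 0.0149
finger_force: 20.4
```

>>> send_rows(deltas=[[[230,0.77,14.63,0,0,0,-0.75],[230,0.77,14.63,0,0,0,-0.75],[230,0,0,0,0,0,0],[150,0,0,0,0,0,0],[150,0,0,0,0,0,0]]])

```text
time: 25.45
eef_pos: [0.6068, -0.0475, 0.0588]
orientation: [0.571, 0.821, -0.0, -0.001]
contact_force: [-0.1, 0.1, 0.6]
gripper_width: 0.035
finger_force: 0.0
```

```bash
python3 - <<'E'
from h import *
pol()
a=np.radians(200.5);mv((560+140*np.cos(a),83+140*np.sin(a),125),20.5)
sd=capture("side");cv2.imwrite("pics/a10.png",cv2.resize(sd[150:310,170:370],(750,600),interpolation=2)[:,:,::-1])
E
```

```text
t25.4 tcp [606.8 -47.5  58.8] toolx yaw 110.3 z [-0.002  0.    -1.   ] w 35.0 F [-0.1  0.1  0.6]
r 138.7 phi 289.7 [ 0.35  0.63 -0.51  1.82  0.41  0.8  -0.01]
t25.4 tcp [606.8 -47.5  58.8] toolx yaw 110.3 z [-0.002  0.    -1.   ] w 35.0 F [-0.1  0.1  0.6]
shift [ 138.3 -138.6  -65.9] wz units 11.23
```

View pics/a10.png

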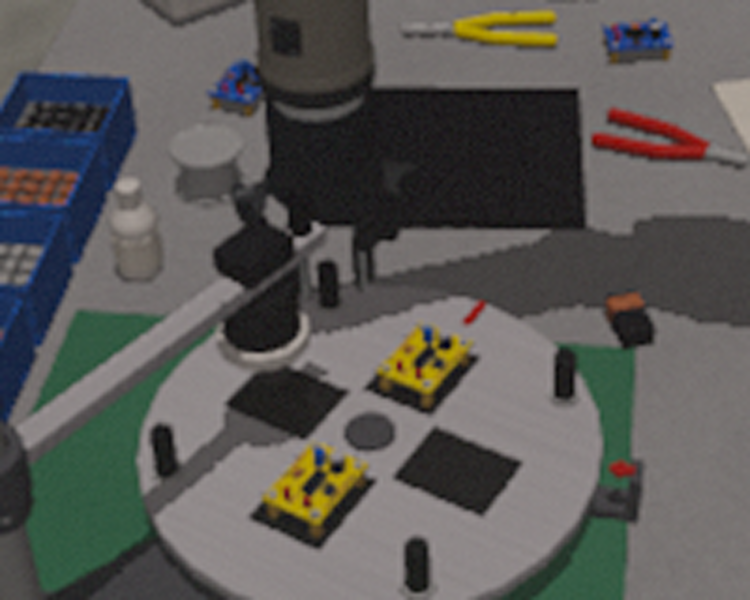

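Turned about 68°, with the boards still on their pads. I'll retreat along the arc and take the next knob.

>>> send_rows(deltas=[[[150,0,0,-30,0,0,0],[150,0,0,-35,0,0,0],[120,1.36,-19.48,0,0,0,1],[120,1.36,-19.48,0,0,0,1],[120,1.36,-19.48,0,0,0,1]]])

```text
time: 26.0
eef_pos: [0.5489, -0.0565, 0.1241]
orientation: [0.731, 0.682, -0.0, -0.0]
contact_force: [0.3, -0.1, -1.1]
gripper_width: 0.0452
finger_force: 0.0
```

>>> send_rows(deltas=[[[120,1.36,-19.48,0,0,0,1],[120,1.36,-19.48,0,0,0,1],[120,1.36,-19.48,0,0,0,1],[120,1.36,-19.48,0,0,0,1],[120,1.36,-19.48,0,0,0,1]]])

```text
time: 26.5
eef_pos: [0.4608, -0.0178, 0.1239]
orientation: [0.921, 0.391, -0.0, -0.0]
contact_force: [0.1, 0.8, 0.1]
gripper_width: 0.0448
finger_force: 0.0
```

>>> send_rows(deltas=[[[120,1.36,-19.48,0,0,0,1],[120,1.36,-19.48,0,0,0,1],[120,1.36,-19.48,0,0,0,1],[120,0,-5,0,0,0,0.25],[120,0,0,0,0,0,0]]])

```text
time: 27.0
eef_pos: [0.4267, 0.0357, 0.1241]
orientation: [0.984, 0.178, -0.0, -0.0]
contact_force: [-0.5, 0.0, -1.3]
gripper_width: 0.0455
finger_force: 0.0
```

```bash
python3 - <<'E'
from h import *
pol()
a=np.radians(199.7);mv((560+140*np.cos(a),83+140*np.sin(a),60),19.7)
E
```

```text
t27.0 tcp [426.7  35.7 124.1] toolx yaw 20.5 z [-0.001 -0.    -1.   ] w 45.5 F [-0.5  0.  -1.3]
r 141.4 phi 199.6 [ 0.05  0.24 -0.31  2.2   0.11  0.71 -1.56]
t27.0 tcp [426.7  35.7 124.1] toolx yaw 20.5 z [-0.001 -0.    -1.   ] w 45.5 F [-0.5  0.  -1.3]
shift [ 1.5  0.4 64.1] wz units 0.1
```

>>> send_rows(deltas=[[[120,1,0,25,0,0,0.1],[120,0,0,25,0,0,0],[120,0,0,13,0,0,0],[190,0,0,0,0,0,0],[230,0,0,0,0,0,0]]])

```text
time: 27.5
eef_pos: [0.4285, 0.0345, 0.0612]
orientation: [0.985, 0.17, -0.001, 0.0]
contact_force: [-1.2, -3.6, -1.6]
gripper_width: 0.017
finger_force: 1.6
```

>>> send_rows(deltas=[[[230,0,0,0,0,0,0],[230,0,0,0,0,0,0]]])

```text
time: 27.7
eef_pos: [0.4285, 0.0347, 0.0614]
orientation: [0.985, 0.17, -0.0, 0.0]
contact_force: [-0.5, -1.3, -5.3]
gripper_width: 0.0153
finger_force: 20.4
```

```bash
python3 -c "
from h import *
pol()"
```

```text
t27.7 tcp [428.5  34.7  61.4] toolx yaw 19.6 z [-0. -0. -1.] w 15.3 F [-0.5 -1.3 -5.3]
r 140.1 phi 200.2 [ 0.01  0.36 -0.28  2.24  0.19  0.55 -1.64]
```

>>> send_rows(deltas=[[[230,0.77,14.63,0,0,0,-0.75],[230,0.77,14.63,0,0,0,-0.75],[230,0.77,14.63,0,0,0,-0.75],[230,0.77,14.63,0,0,0,-0.75],[230,0.77,14.63,0,0,0,-0.75]]])

```text
time: 28.2
eef_pos: [0.4693, -0.0256, 0.0614]
orientation: [0.907, 0.421, -0.001, 0.0]
contact_force: [-1.8, 0.0, -4.0]
gripper_width: 0.0152
finger_force: 20.6
```

>>> send_rows(deltas=[[[230,0.77,14.63,0,0,0,-0.75],[230,0.77,14.63,0,0,0,-0.75],[230,0.77,14.63,0,0,0,-0.75],[230,0.77,14.63,0,0,0,-0.75],[230,0.77,14.63,0,0,0,-0.75]]])

```text
time: 28.7
eef_pos: [0.5352, -0.0571, 0.0614]
orientation: [0.767, 0.642, -0.001, 0.0]
contact_force: [-2.0, -1.5, -3.3]
gripper_width: 0.0146
finger_force: 20.7
```

>>> send_rows(deltas=[[[230,0.77,14.63,0,0,0,-0.75],[230,0.77,14.63,0,0,0,-0.75],[230,0.77,14.63,0,0,0,-0.75],[230,0.77,14.63,0,0,0,-0.75],[230,0.4,9,0,0,0,-0.5]]])

```text
time: 29.2
eef_pos: [0.6031, -0.0526, 0.0614]
orientation: [0.589, 0.808, -0.0, 0.0]
contact_force: [-1.2, -2.0, -2.2]
gripper_width: 0.0149
finger_force: 20.8
```

>>> send_rows(deltas=[[[230,0,0,0,0,0,0],[150,0,0,0,0,0,0],[150,0,0,0,0,0,0]]])

```text
time: 29.5
eef_pos: [0.6022, -0.051, 0.0617]
orientation: [0.591, 0.807, 0.0, 0.0]
contact_force: [-0.0, -0.6, 0.3]
gripper_width: 0.0351
finger_force: 0.0
```

```bash
python3 -c "
from h import *
pol()
im=capture('side');print(boards(im,.0565,(170,200,370,310),'side'))"
```

```text
t29.5 tcp [602.2 -51.   61.7] toolx yaw 107.6 z [ 0.001  0.    -1.   ] w 35.1 F [-0.  -0.6  0.3]
r 140.5 phi 287.5 [ 0.42  0.64 -0.6   1.83  0.48  0.82 -0.11]
[(499, 112, 61, 45, -27.9), (621, 49, 60, 43, -26.2)]
```

>>> send_rows(deltas=[[[150,0,0,-30,0,0,0],[150,0,0,-33,0,0,0],[120,1.36,-19.48,0,0,0,1],[120,1.36,-19.48,0,0,0,1],[120,1.36,-19.48,0,0,0,1]]])

```text
time: 30.05
eef_pos: [0.5436, -0.0573, 0.1248]
orientation: [0.748, 0.664, 0.0, 0.0]
contact_force: [-0.1, 0.4, 0.2]
gripper_width: 0.0455
finger_force: 0.0
```

>>> send_rows(deltas=[[[120,1.36,-19.48,0,0,0,1],[120,1.36,-19.48,0,0,0,1],[120,1.36,-19.48,0,0,0,1],[120,1.36,-19.48,0,0,0,1],[120,1.36,-19.48,0,0,0,1]]])

```text
time: 30.55
eef_pos: [0.4575, -0.0142, 0.1245]
orientation: [0.93, 0.368, 0.0, 0.0]
contact_force: [0.1, 0.4, -0.7]
gripper_width: 0.0452
finger_force: 0.0
```

>>> send_rows(deltas=[[[120,1.36,-19.48,0,0,0,1],[120,1.36,-19.48,0,0,0,1],[120,1.36,-19.48,0,0,0,1],[120,0,-5,0,0,0,0.25],[120,0,0,0,0,0,0]]])

```text
time: 31.05
eef_pos: [0.4259, 0.0409, 0.1246]
orientation: [0.988, 0.154, 0.0, 0.0]
contact_force: [-0.1, -0.2, 0.2]
gripper_width: 0.0449
finger_force: 0.0
```

```bash
python3 - <<'E'
from h import *
pol()
a=np.radians(197.5);mv((560+140*np.cos(a),83+140*np.sin(a),60),17.5)
E
```

```text
t31.1 tcp [425.9  40.9 124.6] toolx yaw 17.7 z [ 0.001  0.    -1.   ] w 44.9 F [-0.1 -0.2  0.2]
r 140.5 phi 197.4 [ 0.13  0.25 -0.41  2.2   0.15  0.71 -1.65]
t31.1 tcp [425.9  40.9 124.6] toolx yaw 17.7 z [ 0.001  0.    -1.   ] w 44.9 F [-0.1 -0.2  0.2]
shift [ 0.5  0.2 64.6] wz units 0.03
```

Good. The same cycle again, this time turning 90°+.

>>> send_rows(deltas=[[[120,0.5,0,25,0,0,0],[120,0,0,25,0,0,0],[120,0,0,13,0,0,0],[190,0,0,0,0,0,0],[230,0,0,0,0,0,0]]])

```text
time: 31.55
eef_pos: [0.4269, 0.0394, 0.0614]
orientation: [0.988, 0.153, -0.0, 0.0]
contact_force: [0.3, -0.1, 0.2]
gripper_width: 0.0171
finger_force: 0.0
```

>>> send_rows(deltas=[[[230,0,0,0,0,0,0],[230,0,0,0,0,0,0],[230,0.77,14.63,0,0,0,-0.75],[230,0.77,14.63,0,0,0,-0.75]]])

```text
time: 31.95
eef_pos: [0.4381, 0.0129, 0.0615]
orientation: [0.966, 0.258, -0.0, 0.0]
contact_force: [0.0, 0.5, -2.6]
gripper_width: 0.0151
finger_force: 20.8
```

>>> send_rows(deltas=[[[230,0.77,14.63,0,0,0,-0.75],[230,0.77,14.63,0,0,0,-0.75],[230,0.77,14.63,0,0,0,-0.75],[230,0.77,14.63,0,0,0,-0.75],[230,0.77,14.63,0,0,0,-0.75]]])

```text
time: 32.45
eef_pos: [0.4891, -0.0398, 0.0616]
orientation: [0.867, 0.499, -0.001, 0.0]
contact_force: [-2.7, -0.7, -1.0]
gripper_width: 0.0152
finger_force: 21.0
```

>>> send_rows(deltas=[[[230,0.77,14.63,0,0,0,-0.75],[230,0.77,14.63,0,0,0,-0.75],[230,0.77,14.63,0,0,0,-0.75],[230,0.77,14.63,0,0,0,-0.75],[230,0.77,14.63,0,0,0,-0.75]]])

```text
time: 32.95
eef_pos: [0.5595, -0.0593, 0.0616]
orientation: [0.708, 0.706, -0.001, 0.0]
contact_force: [-2.3, -1.0, -0.1]
gripper_width: 0.0146
finger_force: 21.0
```

>>> send_rows(deltas=[[[230,0.77,14.63,0,0,0,-0.75],[230,0.77,14.63,0,0,0,-0.75],[230,0.77,14.63,0,0,0,-0.75],[230,0.2,6,0,0,0,-0.3],[230,0,0,0,0,0,0]]])

```text
time: 33.45
eef_pos: [0.6095, -0.0503, 0.0616]
orientation: [0.574, 0.819, 0.0, 0.001]
contact_force: [-0.5, -3.0, 0.3]
gripper_width: 0.0152
finger_force: 21.1
```

>>> send_rows(deltas=[[[150,0,0,0,0,0,0],[150,0,0,0,0,0,0]]])

```text
time: 33.65
eef_pos: [0.6081, -0.0488, 0.0616]
orientation: [0.574, 0.819, 0.0, 0.0]
contact_force: [-0.3, -0.3, -0.3]
gripper_width: 0.0355
finger_force: 0.0
```

```bash
python3 -c "
from h import *
pol()
im=capture('side');print(boards(im,.0565,(170,200,370,310),'side'))"
```

```text
t33.6 tcp [608.1 -48.8  61.6] toolx yaw 110.0 z [ 0.001  0.    -1.   ] w 35.5 F [-0.3 -0.3 -0.3]
r 140.3 phi 290.1 [ 0.48  0.68 -0.69  1.81  0.55  0.86 -0.13]
[(592, 145, 62, 44, 65.8), (534, 20, 61, 45, 64.9)]
```

>>> send_rows(deltas=[[[150,0,0,-30,0,0,0],[150,0,0,-33,0,0,0],[120,1.36,-19.48,0,0,0,1],[120,1.36,-19.48,0,0,0,1],[120,1.36,-19.48,0,0,0,1]]])

```text
time: 34.2
eef_pos: [0.5499, -0.0575, 0.1246]
orientation: [0.734, 0.68, 0.0, 0.0]
contact_force: [0.5, 0.4, -0.1]
gripper_width: 0.0452
finger_force: 0.0
```

>>> send_rows(deltas=[[[120,1.36,-19.48,0,0,0,1],[120,1.36,-19.48,0,0,0,1],[120,1.36,-19.48,0,0,0,1],[120,1.36,-19.48,0,0,0,1],[120,1.36,-19.48,0,0,0,1]]])

```text
time: 34.7
eef_pos: [0.4621, -0.0181, 0.1244]
orientation: [0.922, 0.388, 0.0, 0.0]
contact_force: [0.4, 0.5, -0.0]
gripper_width: 0.045
finger_force: 0.0
```

>>> send_rows(deltas=[[[120,1.36,-19.48,0,0,0,1],[120,1.36,-19.48,0,0,0,1],[120,1.36,-19.48,0,0,0,1],[120,0,-5,0,0,0,0.25],[120,0,0,0,0,0,0]]])

```text
time: 35.2
eef_pos: [0.4282, 0.0357, 0.1245]
orientation: [0.985, 0.175, 0.0, 0.0]
contact_force: [0.2, -0.2, 0.2]
gripper_width: 0.0452
finger_force: 0.0
```

```bash
python3 - <<'E'
from h import *
pol()
a=np.radians(200.1);mv((560+140*np.cos(a),83+140*np.sin(a),60),20.1)
E
```

```text
t35.2 tcp [428.2  35.7 124.5] toolx yaw 20.1 z [ 0.001 -0.    -1.   ] w 45.2 F [ 0.2 -0.2  0.2]
r 140.0 phi 199.8 [ 0.23  0.27 -0.52  2.19  0.2   0.72 -1.64]
t35.2 tcp [428.2  35.7 124.5] toolx yaw 20.1 z [ 0.001 -0.    -1.   ] w 45.2 F [ 0.2 -0.2  0.2]
shift [-0.   0.8 64.5] wz units 0.01
```

>>> send_rows(deltas=[[[120,0,0.8,25,0,0,0],[120,0,0,25,0,0,0],[120,0,0,13,0,0,0],[190,0,0,0,0,0,0],[230,0,0,0,0,0,0]]])

```text
time: 35.7
eef_pos: [0.4291, 0.0335, 0.0614]
orientation: [0.985, 0.174, -0.0, 0.0]
contact_force: [0.5, 0.3, -0.4]
gripper_width: 0.0174
finger_force: 0.0
```

>>> send_rows(deltas=[[[230,0,0,0,0,0,0],[230,0,0,0,0,0,0],[230,0.77,14.63,0,0,0,-0.75],[230,0.77,14.63,0,0,0,-0.75]]])

```text
time: 36.1
eef_pos: [0.4416, 0.0075, 0.0616]
orientation: [0.96, 0.278, -0.0, 0.0]
contact_force: [0.0, 0.9, -3.8]
gripper_width: 0.0152
finger_force: 20.7
```

>>> send_rows(deltas=[[[230,0.77,14.63,0,0,0,-0.75],[230,0.77,14.63,0,0,0,-0.75],[230,0.77,14.63,0,0,0,-0.75],[230,0.77,14.63,0,0,0,-0.75],[230,0.77,14.63,0,0,0,-0.75]]])

```text
time: 36.6
eef_pos: [0.4949, -0.0427, 0.0616]
orientation: [0.856, 0.517, -0.0, 0.0]
contact_force: [-1.2, 1.1, -2.4]
gripper_width: 0.0151
finger_force: 20.8
```

>>> send_rows(deltas=[[[230,0.77,14.63,0,0,0,-0.75],[230,0.77,14.63,0,0,0,-0.75],[230,0.77,14.63,0,0,0,-0.75],[230,0.77,14.63,0,0,0,-0.75],[230,0.77,14.63,0,0,0,-0.75]]])

```text
time: 37.1
eef_pos: [0.5657, -0.0589, 0.0616]
orientation: [0.693, 0.721, -0.0, 0.0]
contact_force: [-1.9, 1.2, -0.7]
gripper_width: 0.015
finger_force: 20.9
```

>>> send_rows(deltas=[[[230,0.77,14.63,0,0,0,-0.75],[230,0.77,14.63,0,0,0,-0.75],[230,0.77,14.63,0,0,0,-0.75],[230,0,0,0,0,0,0]]])

```text
time: 37.5
eef_pos: [0.6103, -0.0495, 0.0617]
orientation: [0.573, 0.82, 0.001, 0.001]
contact_force: [0.2, -1.4, 1.3]
gripper_width: 0.0145
finger_force: 21.3
```

>>> send_rows(deltas=[[[150,0,0,0,0,0,0],[150,0,0,0,0,0,0]]])

```text
time: 37.7
eef_pos: [0.608, -0.0501, 0.0615]
orientation: [0.574, 0.819, -0.0, 0.0]
contact_force: [-0.7, -0.1, 0.9]
gripper_width: 0.0351
finger_force: 0.0
```

```bash
python3 -c "
from h import *
pol()
im=capture('side');print(boards(im,.0565,(170,200,370,310),'side'))"
```

```text
t37.7 tcp [608.  -50.1  61.5] toolx yaw 109.9 z [ 0. -0. -1.] w 35.1 F [-0.7 -0.1  0.9]
r 141.5 phi 289.8 [ 0.53  0.7  -0.76  1.8   0.61  0.89 -0.17]
[(498, 115, 61, 45, -23.0), (623, 56, 60, 43, -22.5)]
```

>>> send_rows(deltas=[[[150,0,0,-30,0,0,0],[150,0,0,-33,0,0,0],[120,1.36,-19.48,0,0,0,1],[120,1.36,-19.48,0,0,0,1],[120,1.36,-19.48,0,0,0,1]]])

```text
time: 38.25
eef_pos: [0.5498, -0.0587, 0.1246]
orientation: [0.734, 0.679, -0.0, 0.001]
contact_force: [-0.6, 0.7, -1.0]
gripper_width: 0.0448
finger_force: 0.0
```

>>> send_rows(deltas=[[[120,1.36,-19.48,0,0,0,1],[120,1.36,-19.48,0,0,0,1],[120,1.36,-19.48,0,0,0,1],[120,1.36,-19.48,0,0,0,1],[120,1.36,-19.48,0,0,0,1]]])

```text
time: 38.75
eef_pos: [0.462, -0.0192, 0.1244]
orientation: [0.922, 0.387, -0.0, 0.0]
contact_force: [0.8, 0.6, 0.1]
gripper_width: 0.0449
finger_force: 0.0
```

>>> send_rows(deltas=[[[120,1.36,-19.48,0,0,0,1],[120,1.36,-19.48,0,0,0,1],[120,1.36,-19.48,0,0,0,1],[120,0,-4,0,0,0,0.25],[120,0,0,0,0,0,0]]])

```text
time: 39.25
eef_pos: [0.4287, 0.0336, 0.1245]
orientation: [0.985, 0.174, 0.0, 0.0]
contact_force: [0.0, -1.0, 0.1]
gripper_width: 0.0454
finger_force: 0.0
```

>>> send_rows(deltas=[[[120,0,0.5,25,0,0,0],[120,0,0,25,0,0,0],[120,0,0,13,0,0,0],[190,0,0,0,0,0,0],[230,0,0,0,0,0,0]]])

```text
time: 39.75
eef_pos: [0.4295, 0.0322, 0.0614]
orientation: [0.985, 0.174, -0.0, 0.0]
contact_force: [-2.0, -2.1, -0.2]
gripper_width: 0.0169
finger_force: 0.0
```

>>> send_rows(deltas=[[[230,0,0,0,0,0,0],[230,0,0,0,0,0,0]]])

```text
time: 39.95
eef_pos: [0.4296, 0.0323, 0.0616]
orientation: [0.985, 0.174, 0.0, 0.0]
contact_force: [-0.7, 0.4, -2.9]
gripper_width: 0.0152
finger_force: 20.7
```

>>> send_rows(deltas=[[[230,0.77,14.63,0,0,0,-0.75],[230,0.77,14.63,0,0,0,-0.75],[230,0.77,14.63,0,0,0,-0.75],[230,0,0,0,0,0,0],[230,0,0,0,0,0,0]]])

```text
time: 40.45
eef_pos: [0.4509, -0.0059, 0.0616]
orientation: [0.946, 0.324, 0.0, 0.0]
contact_force: [-0.8, -0.1, 2.2]
gripper_width: 0.0148
finger_force: 21.3
```

```bash
python3 -c "
from h import *
pol()"
```

```text
t40.5 tcp [450.9  -5.9  61.6] toolx yaw 37.8 z [ 0.001 -0.    -1.   ] w 14.8 F [-0.8 -0.1  2.2]
r 140.7 phi 219.2 [ 0.37  0.44 -0.59  2.18  0.41  0.63 -1.42]
```

>>> send_rows(deltas=[[[230,0.1,5,0,0,0,-0.25],[230,0,0,0,0,0,0],[230,0,0,0,0,0,0]]])

```text
time: 40.75
eef_pos: [0.4538, -0.0095, 0.0615]
orientation: [0.94, 0.342, 0.0, 0.0]
contact_force: [-1.7, -2.6, 5.7]
gripper_width: 0.0149
finger_force: 21.6
```

```bash
python3 -c "
from h import *
pol()
im=capture('side');print(boards(im,.0565,(170,200,370,310),'side'))
for n in ('side','top'):
    im=capture(n);h=hsv(im);red=((h[...,0]<8)|(h[...,0]>172))&(h[...,1]>120)&(h[...,2]>80);x,y=px(n,(.41,.092,.04)).astype(int);k=np.zeros_like(red);k[y-25:y+25,x-25:x+25]=red[y-25:y+25,x-25:x+25]
    for c in blobs(k,0,300): print(n,c[:,0].mean(0))"
```

```text
t40.8 tcp [453.8  -9.5  61.5] toolx yaw 39.9 z [ 0.    -0.001 -1.   ] w 14.9 F [-1.7 -2.6  5.7]
r 140.8 phi 221.0 [ 0.39  0.44 -0.6   2.18  0.42  0.64 -1.38]
[(492, 92, 61, 45, -5.7), (629, 79, 59, 46, -3.3)]
side [335.76923077 274.69230769]
side [324.23809524 272.9047619 ]
top [245.23076923 263.84615385]
top [246.27777778 254.        ]
```

```bash
cat > mk.py <<'E'
from h import *
for n in ('side','top'):
  for im in (cv2.imread(f'pics/{n}0.png')[:,:,::-1].copy(),capture(n)):
    h=hsv(im);red=((h[...,0]<8)|(h[...,0]>172))&(h[...,1]>120)&(h[...,2]>60);x,y=px(n,(.41,.092,.04)).astype(int);k=np.zeros_like(red);k[y-18:y+18,x-18:x+18]=red[y-18:y+18,x-18:x+18]
    for c in blobs(k,0,300): print(n,c[:,0].mean(0).round(1),c[:,0].min(0),c[:,0].max(0))
E
python3 mk.py
```

```text
side [335.8 274.7] [333 273] [339 276]
side [324.  272.1] [319 271] [329 273]
side [335.8 274.7] [333 273] [339 276]
side [324.2 272.9] [319 272] [329 274]
top [245.1 264. ] [243 262] [247 266]
top [247.2 254. ] [247 250] [248 258]
top [245.2 263.8] [243 262] [247 266]
top [246.3 254. ] [245 250] [247 258]
```

>>> send_rows(deltas=[[[230,0,2.3,0,0,0,-0.12],[230,0,0,0,0,0,0],[230,0,0,0,0,0,0]]])

```text
time: 41.3
eef_pos: [0.4553, -0.0113, 0.0615]
orientation: [0.937, 0.35, 0.0, 0.0]
contact_force: [-1.8, -2.1, 5.7]
gripper_width: 0.015
finger_force: 21.7
```

```bash
python3 mk.py; python3 -c "
from h import *
pol()"
```

```text
side [335.8 274.7] [333 273] [339 276]
side [324.  272.1] [319 271] [329 273]
side [335.8 274.7] [333 273] [339 276]
side [324.  272.2] [319 271] [329 273]
top [245.1 264. ] [243 262] [247 266]
top [247.2 254. ] [247 250] [248 258]
top [245.2 263.8] [243 262] [247 266]
top [247.1 254. ] [246 250] [248 258]
t41.4 tcp [455.3 -11.3  61.6] toolx yaw 40.9 z [ 0.    -0.001 -1.   ] w 15.0 F [-1.2 -2.6  6.5]
r 140.9 phi 222.0 [ 0.39  0.45 -0.6   2.17  0.42  0.64 -1.37]
```

>>> send_rows(deltas=[[[150,0,0,0,0,0,0],[120,0,0,0,0,0,0],[120,0,0,-30,0,0,0],[60,0,0,-50,0,0,0],[0,0,0,-50,0,0,0]]])

```text
time: 41.9
eef_pos: [0.4544, -0.0107, 0.192]
orientation: [0.937, 0.35, -0.001, -0.001]
contact_force: [0.8, -1.0, -0.0]
gripper_width: 0.0725
finger_force: 0.0
```

>>> send_rows(deltas=[[[0,0,0,-50,0,0,0],[0,0,0,-5,0,0,0],[0,0,0,0,0,0,-0.75],[0,0,0,0,0,0,-0.75],[0,0,0,0,0,0,-0.7]]])

```text
time: 42.4
eef_pos: [0.455, -0.0112, 0.2457]
orientation: [0.871, 0.491, -0.0, -0.0]
contact_force: [-0.6, 0.6, -0.1]
gripper_width: 0.0856
finger_force: 0.0
```

```bash
python3 mk.py; python3 -c "
from h import *
mv((607,36,245),58.6)"
```

```text
side [335.8 274.7] [333 273] [339 276]
side [324.  272.1] [319 271] [329 273]
side [335.8 274.7] [333 273] [339 276]
side [324.  272.3] [319 272] [329 273]
top [245.1 264. ] [243 262] [247 266]
top [247.2 254. ] [247 250] [248 258]
top [245.2 263.8] [243 262] [247 266]
top [247.1 254. ] [246 250] [248 258]
t42.5 tcp [455.  -11.2 245.6] toolx yaw 58.6 z [-0.001  0.    -1.   ] w 85.1 F [-0.2 -0.6 -0.6]
shift [119.4 105.3   0.5] wz units 0.0
```

>>> send_rows(deltas=[[[0,30,26,0,0,0,0],[0,30,26,0,0,0,0],[0,30,26,0,0,0,0],[0,29.4,27.3,0,0,0,0],[0,0,0,0,0,0,0]]])

```text
time: 43.0
eef_pos: [0.6108, 0.0378, 0.2447]
orientation: [0.873, 0.488, 0.001, -0.001]
contact_force: [-0.6, 0.9, -0.2]
gripper_width: 0.0856
finger_force: 0.0
```

```bash
python3 - <<'E'
from h import *
mv((607,36,190),58.6)
sd=capture("side");print(((px("side",(.607,.036,.22))-[190,160])*5).round())
cv2.imwrite("pics/a11.png",cv2.resize(sd[160:260,190:310],(600,500),interpolation=2)[:,:,::-1])
E
```

```text
t43.0 tcp [610.8  37.8 244.7] toolx yaw 58.5 z [ 0.     0.003 -1.   ] w 85.6 F [-0.6  0.9 -0.2]
shift [-3.7 -2.2 54.7] wz units -0.01 
[296. 191.]
```

View pics/a11.png

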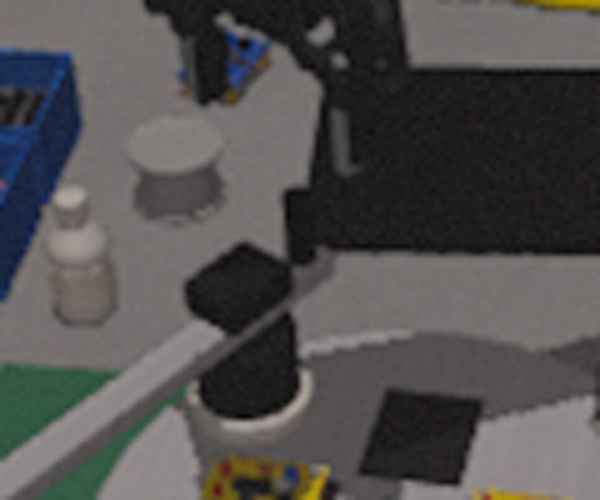

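The knob, at crop (298,190), matches, so the boom is still at the stop. I'll grip and swing back.

>>> send_rows(deltas=[[[0,-2,-1.5,0,0,0,0],[0,0,0,25,0,0,0],[0,0,0,20,0,0,0],[0,0,0,9,0,0,0],[0,0,0,0,0,0,0]]])

```text
time: 43.55
eef_pos: [0.6035, 0.0339, 0.1912]
orientation: [0.872, 0.489, -0.001, -0.0]
contact_force: [0.0, 0.5, 0.6]
gripper_width: 0.0851
finger_force: 0.0
```

>>> send_rows(deltas=[[[150,0,0,0,0,0,0],[190,0,0,0,0,0,0],[230,0,0,0,0,0,0],[230,0,0,0,0,0,0],[230,0,0,0,0,0,0]]])

```text
time: 44.05
eef_pos: [0.6053, 0.0347, 0.1925]
orientation: [0.872, 0.489, 0.0, 0.0]
contact_force: [-1.1, -0.3, 2.2]
gripper_width: 0.0155
finger_force: 21.1
```

>>> send_rows(deltas=[[[230,0.3,-11.7,0,0,0,0.312],[230,1,-23.3,0,0,0,0.625],[230,1,-23.3,0,0,0,0.625],[230,1,-23.3,0,0,0,0.625],[230,1,-23.3,0,0,0,0.625]]])

```text
time: 44.55
eef_pos: [0.5284, 0.1063, 0.1926]
orientation: [0.951, 0.308, 0.001, -0.0]
contact_force: [6.1, 3.8, -3.8]
gripper_width: 0.0152
finger_force: 20.6
```

```bash
python3 -c "
from h import *
pol((745.5,263))"
```

```text
t44.5 tcp [528.4 106.3 192.6] toolx yaw 35.9 z [ 0.002  0.001 -1.   ] w 15.2 F [ 6.1  3.8 -3.8]
r 267.8 phi 215.8 [ 0.24  0.38 -0.69  1.89  0.29  0.98 -1.52]
```

>>> send_rows(deltas=[[[230,1,-23.3,0,0,0,0.625],[230,1,-23.3,0,0,0,0.625],[230,1,-23.3,0,0,0,0.625],[230,1,-23.3,0,0,0,0.625],[230,1,-23.3,0,0,0,0.625]]])

```text
time: 45.05
eef_pos: [0.4824, 0.2124, 0.1925]
orientation: [0.995, 0.095, 0.001, -0.0]
contact_force: [5.9, 2.2, -3.7]
gripper_width: 0.0154
finger_force: 20.6
```

```bash
python3 -c "
from h import *
pol((745.5,263))"
```

```text
t45.0 tcp [482.4 212.4 192.5] toolx yaw 10.9 z [ 0.002  0.001 -1.   ] w 15.4 F [ 5.9  2.2 -3.7]
r 268.0 phi 190.9 [-0.    0.35 -0.64  1.92  0.25  0.96 -2.14]
```

>>> send_rows(deltas=[[[230,1,-23.3,0,0,0,0.625],[230,1,-23.3,0,0,0,0.625],[230,1,-23.3,0,0,0,0.625],[230,1,-23.3,0,0,0,0.625],[230,0.3,-14,0,0,0,0.3]]])

```text
time: 45.55
eef_pos: [0.4832, 0.3198, 0.1925]
orientation: [0.995, -0.099, 0.001, -0.001]
contact_force: [1.1, -2.2, 1.5]
gripper_width: 0.0154
finger_force: 21.1
```

>>> send_rows(deltas=[[[230,0,-4,0,0,0,0],[230,0,0,0,0,0,0]]])

```text
time: 45.75
eef_pos: [0.4838, 0.3224, 0.1925]
orientation: [0.995, -0.098, 0.0, -0.0]
contact_force: [0.8, -0.5, 3.5]
gripper_width: 0.0155
finger_force: 21.2
```

```bash
python3 -c "
from h import *
pol((745.5,263));mv((490.5,340.6,192))"
```

```text
t45.8 tcp [483.8 322.4 192.5] toolx yaw -11.3 z [ 0.001  0.001 -1.   ] w 15.5 F [ 0.8 -0.5  3.5]
r 268.4 phi 167.2 [-0.25  0.42 -0.57  1.79  0.27  1.   -2.69]
t45.8 tcp [483.8 322.4 192.5] toolx yaw -11.3 z [ 0.001  0.001 -1.   ] w 15.5 F [ 0.8 -0.5  3.5]
shift [  3.1 -19.1   0.6]
```

>>> send_rows(deltas=[[[230,0.8,-6,0,0,0,0.05],[230,0.8,-5,0,0,0,0.05],[230,0.5,-3,0,0,0,0],[230,0,0,0,0,0,0]]])

```text
time: 46.15
eef_pos: [0.4874, 0.3358, 0.1925]
orientation: [0.994, -0.105, -0.0, -0.0]
contact_force: [-2.3, -0.2, 6.6]
gripper_width: 0.0154
finger_force: 21.4
```

>>> send_rows(deltas=[[[230,0.3,-2,0,0,0,0],[230,0,0,0,0,0,0]]])

```text
time: 46.35
eef_pos: [0.488, 0.3376, 0.1925]
orientation: [0.994, -0.105, -0.001, -0.0]
contact_force: [-3.1, 0.8, 5.7]
gripper_width: 0.015
finger_force: 21.4
```

>>> send_rows(deltas=[[[230,0.3,-2,0,0,0,0],[230,0,0,0,0,0,0]]])

```text
time: 46.55
eef_pos: [0.4886, 0.3395, 0.1925]
orientation: [0.994, -0.105, -0.001, -0.0]
contact_force: [-3.6, 1.1, 6.2]
gripper_width: 0.0153
finger_force: 21.4
```

```bash
python3 -c "
from h import *
pol((745.5,263));mv((490.5,340.6,192))"
```

```text
t46.5 tcp [488.6 339.5 192.5] toolx yaw -12.1 z [-0.001  0.001 -1.   ] w 15.3 F [-3.6  1.1  6.2]
r 268.1 phi 163.4 [-0.28  0.44 -0.56  1.76  0.27  1.01 -2.73]
t46.5 tcp [488.6 339.5 192.5] toolx yaw -12.1 z [-0.001  0.001 -1.   ] w 15.3 F [-3.6  1.1  6.2]
shift [ 1.6 -1.5  0.5]
```

>>> send_rows(deltas=[[[230,0.3,-1.5,0,0,0,0],[230,0,0,0,0,0,0]]])

```text
time: 46.75
eef_pos: [0.489, 0.3409, 0.1925]
orientation: [0.994, -0.105, -0.001, -0.0]
contact_force: [-4.5, 1.6, 5.2]
gripper_width: 0.0153
finger_force: 21.5
```

>>> send_rows(deltas=[[[230,0.3,-1.5,0,0,0,0],[230,0,0,0,0,0,0]]])

```text
time: 46.95
eef_pos: [0.4896, 0.3424, 0.1925]
orientation: [0.994, -0.105, -0.001, -0.0]
contact_force: [-4.7, 0.8, 4.4]
gripper_width: 0.0151
finger_force: 21.4
```

>>> send_rows(deltas=[[[230,0.3,-1.5,0,0,0,0],[230,0,0,0,0,0,0]]])

```text
time: 47.15
eef_pos: [0.49, 0.3439, 0.1924]
orientation: [0.994, -0.105, -0.001, -0.0]
contact_force: [-4.7, 2.9, 6.3]
gripper_width: 0.0152
finger_force: 21.5
```

```bash
python3 -c "
from h import *
pol((745.5,263))"
```

```text
t47.1 tcp [490.  343.9 192.4] toolx yaw -12.0 z [-0.002  0.001 -1.   ] w 15.2 F [-4.7  2.9  6.3]
r 268.0 phi 162.4 [-0.29  0.45 -0.56  1.75  0.27  1.02 -2.73]
```

>>> send_rows(deltas=[[[230,1,-4,0,0,0,0],[230,1,-4,0,0,0,0],[230,0,0,0,0,0,0]]])

```text
time: 47.45
eef_pos: [0.4932, 0.3522, 0.1925]
orientation: [0.995, -0.104, -0.001, -0.001]
contact_force: [-6.0, 2.0, 5.2]
gripper_width: 0.0151
finger_force: 21.5
```

```bash
python3 -c "
from h import *
pol((745.5,263));im=capture('side')
cv2.imwrite('pics/a12.png',cv2.resize(im[230:370,120:320],(800,560),interpolation=2)[:,:,::-1])"
```

```text
t47.5 tcp [493.2 352.2 192.5] toolx yaw -12.0 z [-0.002  0.002 -1.   ] w 15.1 F [-6.   2.   5.2]
r 267.6 phi 160.5 [-0.3   0.46 -0.56  1.74  0.28  1.03 -2.74]
```

View pics/a12.png

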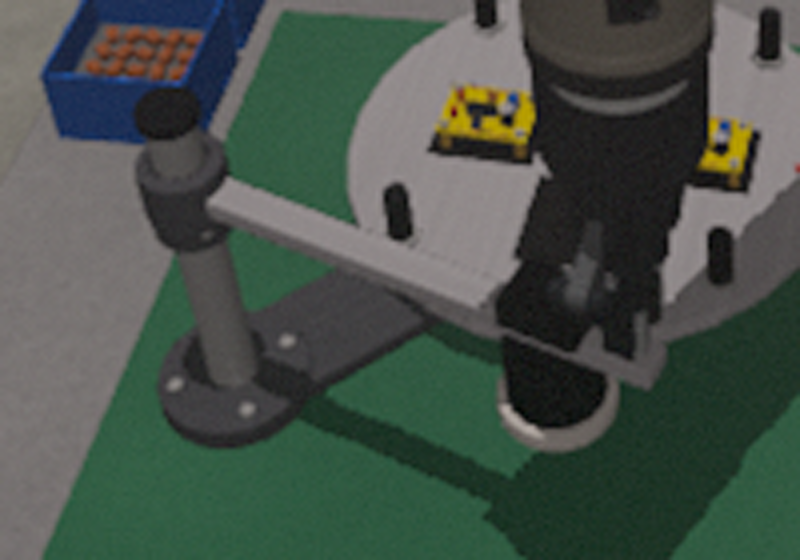

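The arm swings freely past its starting angle, so it wasn't hard against the outer stop at the start. I'll set it back to its starting spot and release.

>>> send_rows(deltas=[[[230,-1,4.5,0,0,0,0],[230,0,0,0,0,0,0],[230,0,0,0,0,0,0]]])

```text
time: 47.8
eef_pos: [0.4915, 0.3471, 0.1925]
orientation: [0.995, -0.105, -0.001, -0.0]
contact_force: [-6.3, 1.7, 5.6]
gripper_width: 0.0154
finger_force: 21.5
```

>>> send_rows(deltas=[[[150,0,0,0,0,0,0],[60,0,0,0,0,0,0],[0,0,0,0,0,0,0],[0,0,0,0,0,0,0],[0,0,0,-30,0,0,0]]])

```text
time: 48.3
eef_pos: [0.4916, 0.344, 0.2185]
orientation: [0.994, -0.106, -0.003, 0.003]
contact_force: [-0.4, -0.4, -0.3]
gripper_width: 0.0849
finger_force: 0.0
```

>>> send_rows(deltas=[[[0,0,0,-30,0,0,0],[0,0,30,0,0,0,-0.3],[0,0,35,0,0,0,-0.3],[0,0,35,0,0,0,-0.3],[0,0,35,0,0,0,-0.1]]])

```text
time: 48.8
eef_pos: [0.4732, 0.2115, 0.252]
orientation: [0.999, -0.035, 0.0, 0.0]
contact_force: [0.0, -0.4, 0.8]
gripper_width: 0.0852
finger_force: 0.0
```

>>> send_rows(deltas=[[[0,0,35,0,0,0,0],[0,0,35,0,0,0,0],[0,0,35,0,0,0,0],[0,0,35,0,0,0,0],[0,0,0,0,0,0,0]]])

```text
time: 49.3
eef_pos: [0.4632, 0.0678, 0.2517]
orientation: [0.999, -0.04, -0.0, 0.001]
contact_force: [0.2, -0.0, -0.3]
gripper_width: 0.0854
finger_force: 0.0
```

```bash
python3 - <<'E'
from h import *
sd=capture("side");im=capture("top")
print(boards(sd,.0565,(170,200,370,310),'side'),boards(im,.0565,(200,150,305,262)))
mv((629,80,160),-3.5)
f=lambda i:cv2.resize(i[230:340,150:310],(400,275),interpolation=2)
a=cv2.imread("pics/side0.png")[:,:,::-1]
cv2.imwrite("pics/a13.png",np.vstack([f(a),f(sd)])[:,:,::-1])
E
```

```text
[(492, 93, 60, 48, -5.1), (598, 32, 60, 47, -0.2)] [(597, 32, 58, 43, 1.0)]
t49.4 tcp [463.6  72.7 252.2] toolx yaw -4.2 z [ 0. -0. -1.] w 85.6 F [-0.1  0.2  0.1]
shift [164.4 -19.5  92.3] wz units -0.09
```

View pics/a13.png

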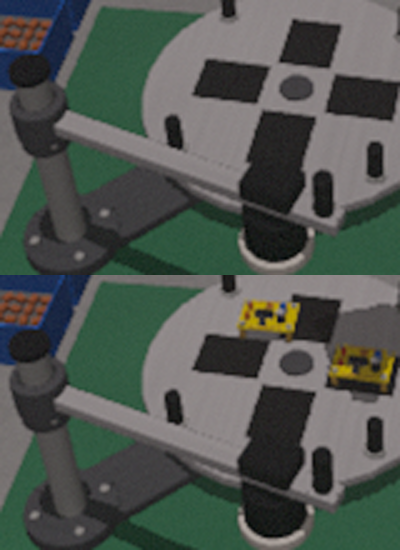

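The boom matches its starting picture. The pad0 board has been knocked aside to about (598,32), after the turn was done, and it still stands flat. I'll pick it up there.

>>> send_rows(deltas=[[[0,27.2,6,10,0,0,0],[0,27.2,6,10,0,0,0],[0,27.2,6,10,0,0,0],[0,27.2,6,10,0,0,-0.25],[0,27.2,6,20,0,0,-0.25]]])

```text
time: 49.9
eef_pos: [0.5996, 0.0365, 0.1927]
orientation: [1.0, 0.001, 0.001, -0.001]
contact_force: [0.1, -0.0, 1.9]
gripper_width: 0.0853
finger_force: 0.0
```

>>> send_rows(deltas=[[[0,0,0,40,0,0,0],[0,0,0,40,0,0,0],[0,0,0,0,0,0,0],[0,0,0,0,0,0,0]]])

```text
time: 50.3
eef_pos: [0.5973, 0.0362, 0.1123]
orientation: [1.0, -0.0, -0.001, -0.0]
contact_force: [0.6, 0.5, 0.5]
gripper_width: 0.0856
finger_force: 0.0
```

```bash
python3 - <<'E'
from h import *
sd=capture("side");print(boards(sd,.0565,(170,200,370,310),'side'))
mv((597.5,31.5,48),0)
E
```

```text
[(492, 92, 61, 48, -4.2), (598, 32, 60, 44, -2.3)]
t50.4 tcp [598.4  36.1 113.8] toolx yaw -0.0 z [ 0.002  0.001 -1.   ] w 85.9 F [ 0.3 -0.8  0.5]
shift [-1.   4.6 65.8] wz units -0.0
```

>>> send_rows(deltas=[[[0,-0.5,4.6,20,0,0,0],[0,0,0,25,0,0,0],[0,0,0,12,0,0,0],[0,0,0,6,0,0,0],[0,0,0,0,0,0,0]]], newtons=30)

```text
time: 50.85
eef_pos: [0.5973, 0.0304, 0.0498]
orientation: [1.0, -0.001, 0.0, -0.0]
contact_force: [0.1, -0.8, -0.2]
gripper_width: 0.0852
finger_force: 0.0
```

>>> send_rows(deltas=[[[90,0,0,0,0,0,0],[130,0,0,0,0,0,0],[200,0,0,0,0,0,0],[200,0,0,0,0,0,0],[200,0,0,0,0,0,0]]])

```text
time: 51.35
eef_pos: [0.5974, 0.0301, 0.0501]
orientation: [1.0, -0.001, 0.001, 0.0]
contact_force: [-1.5, -0.9, 5.8]
gripper_width: 0.0428
finger_force: 30.0
```

>>> send_rows(deltas=[[[200,0,0,-5,0,0,0],[200,0,0,-20,0,0,0],[200,0,0,-30,0,0,0],[200,0,0,-40,0,0,0],[200,0,0,0,0,0,0]]])

```text
time: 51.85
eef_pos: [0.6002, 0.0308, 0.1497]
orientation: [1.0, -0.001, 0.005, -0.001]
contact_force: [-0.1, 0.5, -0.6]
gripper_width: 0.0428
finger_force: 30.8
```

```bash
python3 - <<'E'
from h import *
sd=capture("side");print(boards(sd,.0565,(170,200,370,310),'side'))
mv((617,-341,120),4)
E
```

```text
[(492, 94, 62, 51, -6.4)]
t51.9 tcp [598.7  30.4 147.2] toolx yaw -0.1 z [ 0.006  0.    -1.   ] w 42.4 F [-0.1 -0.2 -0.8]
shift [ 18.9 371.3  27.1] wz units -0.52
```

Gripped. I'll carry it to the far-right tray slot.

>>> send_rows(deltas=[[[200,1.9,37.2,0,0,0,0],[200,1.9,37.2,0,0,0,0],[200,1.9,37.2,0,0,0,0],[200,1.9,37.2,0,0,0,0],[200,1.9,37.2,0,0,0,0]]])

```text
time: 52.4
eef_pos: [0.6049, -0.1575, 0.1428]
orientation: [1.0, -0.001, -0.001, -0.0]
contact_force: [0.6, 0.1, -0.2]
gripper_width: 0.0423
finger_force: 30.8
```

>>> send_rows(deltas=[[[200,1.9,37.2,0,0,0,0],[200,1.9,37.2,0,0,0,0],[200,1.9,37.2,0,0,0,0],[200,1.9,37.2,0,0,0,0],[200,1.9,37.2,0,0,0,-0.5]]])

```text
time: 52.9
eef_pos: [0.6141, -0.3432, 0.1426]
orientation: [0.999, 0.035, -0.001, -0.0]
contact_force: [0.3, 1.0, -1.2]
gripper_width: 0.0429
finger_force: 30.8
```

>>> send_rows(deltas=[[[200,0,0,40,0,0,0],[200,0,0,40,0,0,0],[200,0,0,25,0,0,0],[200,0,0,10,0,0,0],[200,0,0,5,0,0,0]]])

```text
time: 53.4
eef_pos: [0.6141, -0.3415, 0.0224]
orientation: [0.999, 0.034, -0.001, -0.001]
contact_force: [-0.4, -1.0, -0.3]
gripper_width: 0.0428
finger_force: 30.8
```

>>> send_rows(deltas=[[[200,0,0,0,0,0,0],[200,0,0,0,0,0,0]]])

```text
time: 53.6
eef_pos: [0.6161, -0.3424, 0.0257]
orientation: [0.999, 0.034, 0.001, 0.001]
contact_force: [0.4, 0.1, -0.3]
gripper_width: 0.0428
finger_force: 30.8
```

```bash
python3 - <<'E'
from h import *
mv((617,-341,15),4)
E
```

```text
t53.6 tcp [ 616.1 -342.4   25.7] toolx yaw 3.9 z [ 0.002 -0.001 -1.   ] w 42.8 F [ 0.4  0.1 -0.3]
shift [ 0.9 -1.3 10.7] wz units -0.01
```

Lower about 10.5 mm gently, then release.

>>> send_rows(deltas=[[[200,0.5,-1,5,0,0,0],[200,0,0,3,0,0,0],[200,0,0,1.5,0,0,0],[200,0,0,0.7,0,0,0],[200,0,0,0,0,0,0]]])

```text
time: 54.1
eef_pos: [0.6155, -0.341, 0.0143]
orientation: [0.999, 0.034, -0.0, 0.0]
contact_force: [-1.3, 1.7, 2.0]
gripper_width: 0.0425
finger_force: 31.0
```

>>> send_rows(deltas=[[[200,0,0,0.5,0,0,0],[110,0,0,0,0,0,0],[90,0,0,0,0,0,0],[50,0,0,0,0,0,0],[0,0,0,0,0,0,0]]])

```text
time: 54.6
eef_pos: [0.6155, -0.341, 0.0133]
orientation: [0.999, 0.034, -0.0, -0.0]
contact_force: [0.7, -0.4, 0.3]
gripper_width: 0.081
finger_force: 0.0
```

>>> send_rows(deltas=[[[0,0,0,0,0,0,0],[0,0,0,-15,0,0,0],[0,0,0,-40,0,0,0],[0,0,0,-45,0,0,0],[0,0,0,-40,0,0,0]]])

```text
time: 55.1
eef_pos: [0.6159, -0.341, 0.1567]
orientation: [0.999, 0.034, 0.001, 0.0]
contact_force: [0.2, 0.2, -0.4]
gripper_width: 0.0854
finger_force: 0.0
```

>>> send_rows(deltas=[[[0,-10,-40,0,0,0,0],[0,-10,-40,0,0,0,0],[0,-10,-40,0,0,0,0],[0,-10,-40,0,0,0,0.5],[0,-10,-40,0,0,0,0.5]]])

```text
time: 55.6
eef_pos: [0.5542, -0.1428, 0.1547]
orientation: [0.999, -0.037, 0.001, 0.0]
contact_force: [1.4, 0.9, 0.7]
gripper_width: 0.0855
finger_force: 0.0
```

```bash
python3 - <<'E'
from h import *
sd=capture("side");im=capture("top");print(boards(sd,.0565,(170,200,370,310),'side'),boards(im,.0215,(330,165,420,262)),boards(sd,.0215,(230,160,330,215),'side'),boards(im,.0565,(200,150,305,262)))
mv((490.5,88,120),-4)
E
```

```text
[(492, 95, 61, 52, -5.6)] [(615, -338, 60, 46, 4.3)] [] [(490, 90, 60, 45, -4.5)]
t55.7 tcp [ 554.2 -136.9  155. ] toolx yaw -3.7 z [ 0.001  0.002 -1.   ] w 85.6 F [ 0.3 -0.3 -0.4]
shift [ -78.1 -220.3   35.5] wz units 0.04
```

>>> send_rows(deltas=[[[0,-13,-36.8,0,0,0,0],[0,-13,-36.8,0,0,0,0],[0,-13,-36.8,0,0,0,0],[0,-13,-36.8,0,0,0,0],[0,-13,-36.8,10,0,0,0]]])

```text
time: 56.2
eef_pos: [0.5042, 0.0455, 0.1455]
orientation: [0.999, -0.036, 0.002, -0.0]
contact_force: [0.6, 0.4, -0.2]
gripper_width: 0.0857
finger_force: 0.0
```

>>> send_rows(deltas=[[[0,-13,-36.8,10,0,0,0],[0,0,0,30,0,0,0],[0,0,0,0,0,0,0],[0,0,0,0,0,0,0]]])

```text
time: 56.6
eef_pos: [0.4931, 0.0809, 0.104]
orientation: [0.999, -0.036, -0.0, 0.0]
contact_force: [1.0, -0.7, -0.7]
gripper_width: 0.0853
finger_force: 0.0
```

```bash
python3 - <<'E'
from h import *
mv((490.5,88,49),-4)
E
```

```text
t56.6 tcp [493.1  80.9 104. ] toolx yaw -4.1 z [-0.    -0.001 -1.   ] w 85.3 F [ 1.  -0.7 -0.7]
shift [-3.1 -6.9 55. ] wz units -0.02
```

>>> send_rows(deltas=[[[0,-3,-7,0,0,0,0],[0,0,0,25,0,0,0],[0,0,0,20,0,0,0],[0,0,0,9,0,0,0],[0,0,0,0,0,0,0]]])

```text
time: 57.1
eef_pos: [0.4902, 0.0886, 0.0493]
orientation: [0.999, -0.036, -0.0, 0.0]
contact_force: [0.7, 0.2, -0.8]
gripper_width: 0.0855
finger_force: 0.0
```

>>> send_rows(deltas=[[[90,0,0,0,0,0,0],[130,0,0,0,0,0,0],[200,0,0,0,0,0,0],[200,0,0,0,0,0,0],[200,0,0,0,0,0,0]]])

```text
time: 57.6
eef_pos: [0.491, 0.089, 0.0505]
orientation: [0.999, -0.036, 0.001, -0.0]
contact_force: [-0.9, -1.3, 6.8]
gripper_width: 0.043
finger_force: 29.6
```

>>> send_rows(deltas=[[[200,0,0,-5,0,0,0],[200,0,0,-20,0,0,0],[200,0,0,-30,0,0,0],[200,0,0,-40,0,0,0],[200,0,0,0,0,0,0]]])

```text
time: 58.1
eef_pos: [0.4935, 0.0901, 0.1494]
orientation: [0.999, -0.036, 0.004, -0.001]
contact_force: [0.9, 0.2, -0.1]
gripper_width: 0.0428
finger_force: 30.8
```

```bash
python3 - <<'E'
from h import *
mv((609,-244,120),2)
E
```

```text
t58.1 tcp [493.5  90.1 149.4] toolx yaw -4.1 z [ 0.009  0.002 -1.   ] w 42.8 F [ 0.9  0.2 -0.1]
shift [138.9 325.   29.8] wz units -0.76
```

>>> send_rows(deltas=[[[200,14,32.7,0,0,0,0],[200,14,32.7,0,0,0,0],[200,14,32.7,0,0,0,0],[200,14,32.7,0,0,0,0],[200,14,32.7,0,0,0,0]]])

```text
time: 58.6
eef_pos: [0.5484, -0.0806, 0.1441]
orientation: [0.999, -0.036, -0.0, 0.0]
contact_force: [0.5, 1.3, 0.3]
gripper_width: 0.043
finger_force: 30.8
```

>>> send_rows(deltas=[[[200,14,32.7,0,0,0,0],[200,14,32.7,0,0,0,0],[200,14,32.7,0,0,0,0],[200,14,32.7,0,0,0,0],[200,14,32.7,0,0,0,-0.75]]])

```text
time: 59.1
eef_pos: [0.6065, -0.2484, 0.1439]
orientation: [1.0, 0.017, -0.0, -0.0]
contact_force: [0.7, 0.4, -1.5]
gripper_width: 0.0426
finger_force: 30.8
```

>>> send_rows(deltas=[[[200,0,0,40,0,0,0],[200,0,0,40,0,0,0],[200,0,0,25,0,0,0],[200,0,0,10,0,0,0],[200,0,0,0,0,0,0]]])

```text
time: 59.6
eef_pos: [0.6054, -0.2468, 0.0279]
orientation: [1.0, 0.017, -0.001, -0.001]
contact_force: [-0.4, 0.5, -1.0]
gripper_width: 0.0427
finger_force: 30.8
```

>>> send_rows(deltas=[[[200,0,0,0,0,0,0],[200,0,0,0,0,0,0]]])

```text
time: 59.8
eef_pos: [0.6079, -0.2476, 0.0313]
orientation: [1.0, 0.017, 0.001, 0.001]
contact_force: [0.2, 0.2, -1.0]
gripper_width: 0.0427
finger_force: 30.8
```

```bash
python3 - <<'E'
from h import *
mv((609,-244,16),2)
E
```

```text
t59.8 tcp [ 607.9 -247.6   31.3] toolx yaw 1.9 z [ 0.003 -0.001 -1.   ] w 42.7 F [ 0.2  0.2 -1. ]
shift [ 1.2 -3.6 15.3] wz units -0.01
```

>>> send_rows(deltas=[[[200,1,-3.5,6,0,0,0],[200,0,0,5,0,0,0],[200,0,0,3,0,0,0],[200,0,0,1.3,0,0,0],[200,0,0,0.7,0,0,0]]])

```text
time: 60.3
eef_pos: [0.6073, -0.2435, 0.0144]
orientation: [1.0, 0.017, -0.0, 0.0]
contact_force: [-5.6, 2.0, 13.7]
gripper_width: 0.0426
finger_force: 32.0
```

>>> send_rows(deltas=[[[200,0,0,0.5,0,0,0],[110,0,0,0,0,0,0],[90,0,0,0,0,0,0],[50,0,0,0,0,0,0],[0,0,0,0,0,0,0]]])

```text
time: 60.8
eef_pos: [0.6074, -0.2438, 0.0127]
orientation: [1.0, 0.016, -0.0, -0.0]
contact_force: [0.1, 0.6, 0.2]
gripper_width: 0.081
finger_force: 0.0
```

>>> send_rows(deltas=[[[0,0,0,0,0,0,0],[0,0,0,-15,0,0,0],[0,0,0,-40,0,0,0],[0,0,0,-45,0,0,0],[0,0,0,-50,0,0,0]]])

```text
time: 61.3
eef_pos: [0.6068, -0.2434, 0.1648]
orientation: [1.0, 0.017, -0.0, -0.0]
contact_force: [0.9, -0.5, -0.4]
gripper_width: 0.0851
finger_force: 0.0
```

>>> send_rows(deltas=[[[0,-30,0,-20,0,0,0],[0,-30,0,-20,0,0,0],[0,-30,0,-10,0,0,0],[0,-30,0,0,0,0,0],[0,-10,0,0,0,0,0]]])

```text
time: 61.8
eef_pos: [0.4749, -0.2487, 0.2143]
orientation: [1.0, 0.016, -0.0, 0.001]
contact_force: [0.0, 1.2, -0.5]
gripper_width: 0.0856
finger_force: 0.0
```

```bash
python3 mk.py; python3 - <<'E'
from h import *
sd=capture("side");im=capture("top");print(boards(im,.0215,(330,165,420,262)),boards(im,.0565,(200,150,305,262)));st()
o=np.zeros((600,800,3),np.uint8);o[:300,:400]=cv2.resize(sd,(400,300));o[300:,:400]=cv2.resize(im,(400,300));o[:300,400:]=cv2.resize(sd[140:240,220:353],(400,300),interpolation=2);o[300:,400:]=cv2.resize(sd[230:342,150:300],(400,300),interpolation=2)
cv2.imwrite("pics/end.png",o[:,:,::-1])
E
```

```text
side [335.8 274.7] [333 273] [339 276]
side [324.  272.1] [319 271] [329 273]
side [335.8 274.7] [333 273] [339 276]
side [324.  272.3] [319 271] [329 273]
top [245.1 264. ] [243 262] [247 266]
top [247.2 254. ] [247 250] [248 258]
top [245.1 264. ] [243 262] [247 266]
top [247.1 254. ] [246 250] [248 258]
[(606, -241, 60, 44, 0.3), (615, -338, 60, 46, 4.3)] []
t62.0 tcp [ 478.7 -247.8  213.5] toolx yaw 1.9 z [ 0.002 -0.    -1.   ] w 85.7 F [ 0.5  0.5 -0.5]
```

View pics/end.png

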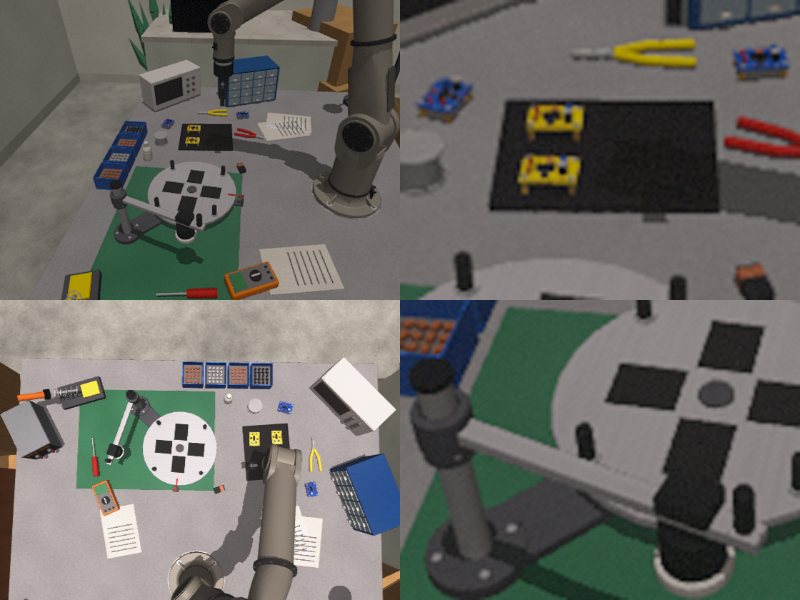

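Both boards stand flat in the tray, at crop (555,120) and (549,173). The mark is at the pointer, the boom is parked, and the other items are where they were. Handing in.

```bash
python3 -c "
from bench import job_done
print(job_done())"
```

```text
the job is handed in; nothing more can be done
None
```

Handed in at about 62 s: both yellow boards were inspected on pads through one full turn and are back flat in the tray, with the mark at its pointer. Three things could count against it: the camera arm was first swung in hard enough to read about 87 N at the wrist; it stopped after about 1.32 rad where 1.422 was given; and on the way back it met no stop at its starting angle, so I parked it about 1.5° past where it began.

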